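# Restock the cuvette tray from the corner, newest carton last

## Robot

A 7-joint arm with a two-finger parallel gripper is mounted at the origin on a cart in front of the work surface, level with it; the furniture and walls round the work are solid. World frame = base frame: x ahead of the robot, y to its left, z up, the work surface at z = 0. Lengths are in m, angles in rad, forces in N, time in s.
With the tool pointing down it reaches from about 0.425 to 0.925 m from the base axis. Payload 6.8 kg.
Tool frame: the origin (TCP) lies at the centre of the arm's flange, where the gripper is bolted on; the fingertips stand 173 mm ahead of it and the grasp point (between the pads) lies 155 mm ahead of it (r.hold_point_z is the distance from the TCP to the grasp point, in m); z points along the fingers, x is the direction in which the jaws open and shut, and the axes are right-handed (so a half turn about z gives the same grasp; the last joint's range is limited). The gripper opens to 85 mm and grips with 20 to 120 N. Pads are 22 mm wide; open, the fingers measure 114 mm over their backs; the gripper's body (76 mm by 85 mm) begins 54 mm behind the grasp point. The pads swing forward as they close: fully open they stand 13 mm farther back than shut.
Start: joints at [-1.335, 0.477, 0.022, 1.555, -0.011, 1.109, -0.083], TCP at [0.228, 0.636, 0.405] pointing down, gripper open.
Joint ranges: [-2.96, 2.96], [-0.34, 2.1], [-1.41, 1.46], [0.24, 2.44], [-1.37, 4.51], [0.17, 1.92], [-2.96, 2.96]. Speed limits (rad/s): [2.39, 2.39, 3.14, 3.14, 3.14, 3.14, 3.14].

## Interface

Orientations are given as a rotation vector (axis times angle).
In Python, from bench import r gives the robot as it stands.
- The arm moves only by the tool apply_moves, never from a script. Its arguments are lists of equal length, an entry for each row: "dp": the shift along the tool's x, y, z scaled (see below), a list of three; "twist": the turn, a rotation vector about the tool's x, y, z scaled (see below), a list of three; "jaw": the closure in counts, from 0 (fully open) to 255 (shut). In form: {"dp": [[x, y, z], ...], "twist": [[rx, ry, rz], ...], "jaw": [jaw, ...]}. A call has 1 to 20 rows; each row shifts and turns the pose as measured when the row begins, along the tool's axes as they then stand; what a row does not reach is not made up. The controller multiplies each number of a shift by 12 cm and each number of a turn by 120 degrees. A row lasts 1/10 s, in which the tool goes at most 50 mm and 8.59 degrees, less where a joint would pass 70% of its speed; a pose out of reach is approached as far as the arm can. A call with a number of a shift or a turn outside -1 to 1 is refused whole. A call with a gripper value outside its range is refused whole. The fingers move at their own pace and stop on an object; "grip_force" is the grip in N (left out, the last holds). Time passes only in rows, so rows that do not move let the fingers close. It gives the time, the measured TCP pose, the force and the opening at its end, in the units of the state.
- r.get_obs(): the state, without advancing time (a new reading comes with each control period).
- r.grab_frame(name): name is "scene" or "top"; returns a dict with "color" (480x640x3 uint8, red, green, blue), "z_map" (480x640 float32, m along the optical axis (not along the pixel's ray), 0 where there is no reading), "intrinsics" (3x3 intrinsics, pixels), "R" (3x3) and "t" (3): a world point X has camera coordinates R X + t. Camera axes: x right, y down, z forward; pixel columns grow to the right and rows downward; lengths in m; the calibration is good to about 2 mm. A picture is of the moment at which its call begins.
- r.hand_in(): hands the job in, once; it reports no verdict.
The state is a dict: "clock": time; "joints": joint angles; "qvel": joint speeds; "tau": joint torques, N m; "tcp_pos": TCP position; "orientation": TCP orientation; "contact_force": force on the tool from outside, world axes, zero at the start; "moment": the same for the moment, N m; "grip_width": finger opening in m.
Only numpy, scipy, OpenCV 4.12 (cv2) and the standard library are available. Lean on these libraries where they do the work, as an engineer would, in place of code of your own. Each camera call takes 0.05 s, during which the arm holds its last target.

## Task

Restock the cuvette tray, old cartons first: push the wide carton that is loose in the grey steel tray fully home into the tray's far left corner, then stand the middle-width carton from the worktop tight against it and against the far wall. Last, pack the new narrow carton from the delivery box tight against the middle one and the far wall, so that all three stand upright and square in the tray. Leave the bottles, the timer and the mouse where they are.

Things in the scene. Friction and masses are not known exactly. Their poses are not given: they have to be found in the camera images.
- stock_tray: Grey sheet-steel tray, fixed; origin: centre of its underside. Inside 74 mm along x, 161 mm along y; walls 3 mm with a 2 mm rolled rim outside, wall top 22 mm and floor 4 mm above the worktop. +x points to the far wall (away from the robot), +y to the left wall. The cartons (60 + 50 + 44 = 154 mm) leave only 7 mm over along y and 12 mm along x
- tray_corner (a point): The reference corner: the far left inside corner of the tray at floor level, 37 mm along +x and 80.5 mm along +y from the tray's centre, 4 mm above the worktop; axes as the tray's
- carton_wide_center (a point): Centre of the wide carton (plain cardboard box, rigid, 62 mm along its x, 60 mm along its y, 84 mm high, about 0.15 to 0.31 kg); starts loose inside the tray, upright and a little askew, its x roughly along the tray's x
- carton_mid_center (a point): Centre of the middle-width carton (as the wide one but 62 x 50 x 84 mm: 62 mm along its x, 50 mm along its y); starts upright on the worktop, turned any way
- carton_narrow_center (a point): Centre of the narrow new carton (as the others, 62 mm along its x, 44 mm along its y, 84 mm high); starts upright on the delivery box's floor, its x along the box's x. In the box it can be taken only across its 44 mm, in the filled tray only across its 62 mm: put it down between and take it again. Cartons may be turned by half a turn in the tray
- delivery_box: Open-topped corrugated delivery box, fixed to the worktop. Origin: centre of its underside. Inside 70 mm along its x by 142 mm along its y, walls and floor 4 mm; the two long walls (across its x) are 92 mm high, the two end walls (across its y) are cut down to 36 mm in the middle and rise to 72 mm in the corners
- wash_bottle: White wash bottle with a red cap and a bent spout, 197 mm high, bystander, loose; its round body is 68 mm across and centred 19 mm along +x from the origin, the spout points to -x up to 54 mm from the origin
- dropper_bottle: Amber dropper bottle, 34 mm across and 102 mm high, bystander, loose; origin at the centre of its underside
- lab_timer: White bench timer with three buttons, 66 x 66 x 20 mm, bystander, loose; origin at the centre of its underside
- mouse: Black computer mouse, 108 x 60 x 39 mm, bystander, loose; origin at the centre of its underside

How it is judged:
By the outcome, as a careful person would: the job done as asked, in the order asked, and still so for the second after the job is handed in, with the robot touching nothing.
It also fails if it takes over 72 s, if anything falls off the work surface, if the arm or the gripper's body presses on something with over 40 N, if the wrist force passes 120 N, or if a joint passes its speed limit or range.

## Working session

There is one attempt and no reset: what is moved stays moved. The work goes in short steps, Python scripts to look and compute and a tool call to move; the robot and the scene stay as the last step left them, time stands still between calls to the robot, and variables do not carry over. Pictures are saved under pics/ and viewed, and the job is handed in when it is done.

Besides the shell and the picture viewer there is one more tool, called after "Call:" by a JSON object that holds its "name" and its "arguments", one argument or row to a line. apply_moves: Moves the arm, as the interface text tells. Shifts and turns lie within -1 to 1; 1 stands for 12 cm of shift or 120 degrees of turn. Its arguments: {"type":"object","properties":{"dp":{"type":"array"},"twist":{"type":"array"},"jaw":{"type":"array"},"grip_force":{"type":"number"}},"required":["dp","twist","jaw"]}

```bash
ls; mkdir -p pics; python3 - <<'E'
from bench import r
import cv2,numpy as np,pickle
print(r.get_obs(), r.hold_point_z)
for n in("scene","top"):
    f=r.grab_frame(n); cv2.imwrite(f"pics/{n}0.png",f["color"][:,:,::-1]); pickle.dump(f,open(f"{n}0.pkl","wb"))
    print(n,f["intrinsics"],f["R"],f["t"],-f["R"].T@f["t"])
E
```

```text
pics
{'clock': 0.0, 'joints': array([-1.33511134,  0.47778807,  0.02234206,  1.55643932, -0.01151637,
        1.10930793, -0.08309126]), 'qvel': array([-2.67343687e-03,  1.06964738e-03, -2.59277550e-04,  4.38009516e-04,
       -2.29207315e-06,  1.01487184e-03,  8.28024935e-04]), 'tau': array([-1.41181031e-04, -5.96461022e+01,  1.60813104e+00, -2.81190133e+01,
        1.25469381e-02,  9.60534060e-03, -2.61559939e-05]), 'tcp_pos': array([0.22740897, 0.63524747, 0.40373867]), 'orientation': array([ 2.56772225e+00,  1.80810174e+00, -2.21519958e-03]), 'contact_force': array([ 0.73435157, -0.07173617,  0.20281179]), 'moment': array([-0.05723177, -0.01849237,  0.01568175]), 'grip_width': 0.08544588706606916} 0.1547
scene [[582.38019285   0.         317.89969815]
 [  0.         582.38019285 238.00746268]
 [  0.           0.           1.        ]] [[ 0.63603461 -0.77121005  0.02636347]
 [-0.33315644 -0.30525746 -0.89209005]
 [ 0.69603646  0.55861699 -0.45108791]] [-0.39523958  0.2145611   0.7742681 ] [-0.21605036 -0.67183567  0.55109069]
top [[532.63850422   0.         315.74346477]
 [  0.         532.63850422 245.58988813]
 [  0.           0.           1.        ]] [[ 0.01982052 -0.99955312  0.0223766 ]
 [-0.99529314 -0.02184967 -0.09441481]
 [ 0.09486154 -0.02039992 -0.99528143]] [-0.09218476  0.57569906  1.2777101 ] [ 0.45361093 -0.05349954  1.32809843]
```

View pics/scene0.png

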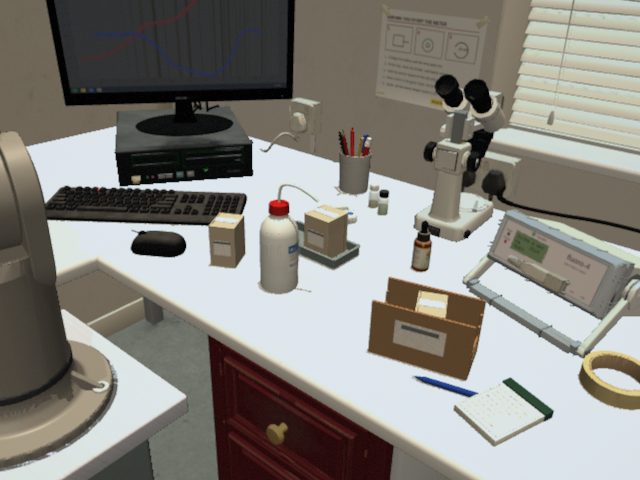

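View pics/top0.png

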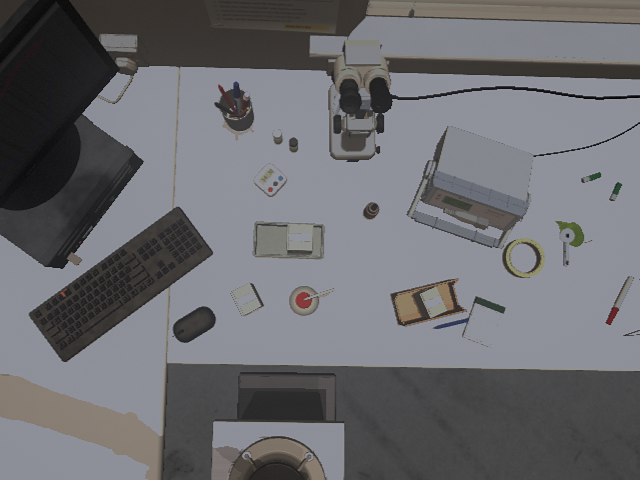

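```bash
cat > h.py <<'E'
import numpy as np,cv2,pickle
def cloud(f):
    K,R,t=f["intrinsics"],f["R"],f["t"]; z=f["z_map"]
    v,u=np.mgrid[:480,:640]
    c=np.stack([(u-K[0,2])/K[0,0]*z,(v-K[1,2])/K[1,1]*z,z],-1)
    X=(c-t)@R; X[z==0]=np.nan
    return X
def proj(f,X):
    c=np.atleast_2d(X)@f["R"].T+f["t"]; p=c@f["intrinsics"].T
    return p[:,:2]/p[:,2:]
def ray(f,uv,h):
    uv=np.atleast_2d(uv); K=f["intrinsics"]
    d=np.c_[(uv[:,0]-K[0,2])/K[0,0],(uv[:,1]-K[1,2])/K[1,1],np.ones(len(uv))]@f["R"]
    o=-f["R"].T@f["t"]
    return o+d*((h-o[2])/d[:,2])[:,None]
E
python3 - <<'E'
from h import *
T=pickle.load(open("top0.pkl","rb"));S=pickle.load(open("scene0.pkl","rb"))
def crop(f,a,b,c,d,k,n):
    im=cv2.resize(f["color"][c:d,a:b,::-1],None,fx=k,fy=k,interpolation=cv2.INTER_CUBIC); cv2.imwrite("pics/"+n,im)
crop(T,220,350,150,320,4 if 0 else 3.5,"t1.png"); crop(T,380,480,270,340,8,"t2.png")
crop(S,200,370,180,300,4.5,"s1.png"); crop(S,360,500,260,390,4.5,"s2.png")
X=cloud(T)
for n,(u0,u1,v0,v1) in dict(mid=(225,270,275,320),tray=(245,330,215,265),box=(385,475,270,335)).items():
    P=X[v0:v1,u0:u1].reshape(-1,3);P=P[~np.isnan(P[:,0])]
    h=np.histogram(P[:,2],bins=np.arange(-.01,.13,.005)); print(n,[(round(b,3),int(c)) for c,b in zip(*h)])
E
```

```text
mid [(np.float64(-0.01), 21), (np.float64(-0.005), 513), (np.float64(0.0), 747), (np.float64(0.005), 80), (np.float64(0.01), 8), (np.float64(0.015), 3), (np.float64(0.02), 2), (np.float64(0.025), 6), (np.float64(0.03), 7), (np.float64(0.035), 3), (np.float64(0.04), 8), (np.float64(0.045), 3), (np.float64(0.05), 1), (np.float64(0.055), 10), (np.float64(0.06), 3), (np.float64(0.065), 7), (np.float64(0.07), 8), (np.float64(0.075), 27), (np.float64(0.08), 298), (np.float64(0.085), 245), (np.float64(0.09), 14), (np.float64(0.095), 0), (np.float64(0.1), 0), (np.float64(0.105), 0), (np.float64(0.11), 0), (np.float64(0.115), 0), (np.float64(0.12), 0), (np.float64(0.125), 0)]
tray [(np.float64(-0.01), 34), (np.float64(-0.005), 718), (np.float64(0.0), 1576), (np.float64(0.005), 636), (np.float64(0.01), 54), (np.float64(0.015), 90), (np.float64(0.02), 292), (np.float64(0.025), 91), (np.float64(0.03), 10), (np.float64(0.035), 8), (np.float64(0.04), 3), (np.float64(0.045), 1), (np.float64(0.05), 3), (np.float64(0.055), 3), (np.float64(0.06), 12), (np.float64(0.065), 5), (np.float64(0.07), 2), (np
[... 252 characters left out ...]
5), 0)]
box [(np.float64(-0.01), 53), (np.float64(-0.005), 1294), (np.float64(0.0), 2189), (np.float64(0.005), 674), (np.float64(0.01), 216), (np.float64(0.015), 66), (np.float64(0.02), 37), (np.float64(0.025), 60), (np.float64(0.03), 49), (np.float64(0.035), 90), (np.float64(0.04), 47), (np.float64(0.045), 21), (np.float64(0.05), 42), (np.float64(0.055), 38), (np.float64(0.06), 33), (np.float64(0.065), 47), (np.float64(0.07), 40), (np.float64(0.075), 36), (np.float64(0.08), 51), (np.float64(0.085), 390), (np.float64(0.09), 302), (np.float64(0.095), 40), (np.float64(0.1), 1), (np.float64(0.105), 0), (np.float64(0.11), 0), (np.float64(0.115), 0), (np.float64(0.12), 0), (np.float64(0.125), 0)]
```

View pics/t1.png

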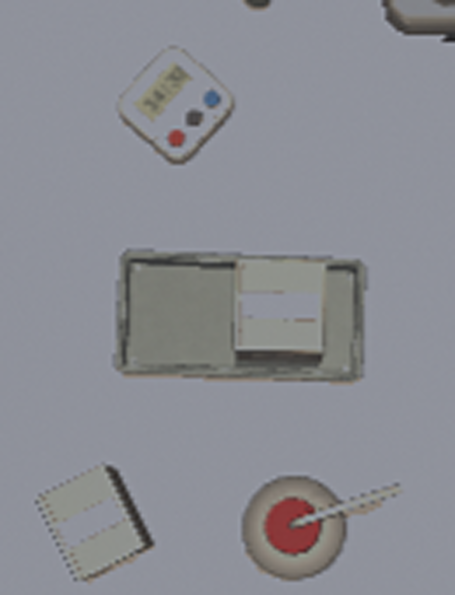

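View pics/t2.png

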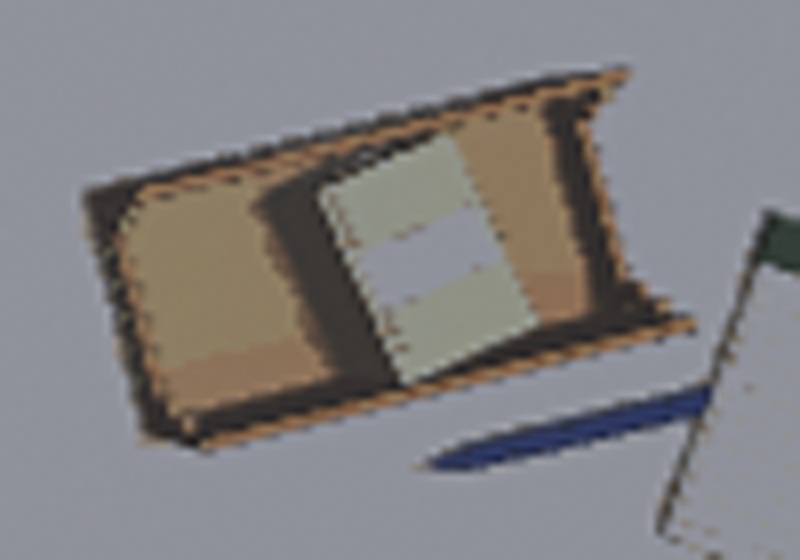

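View pics/s1.png

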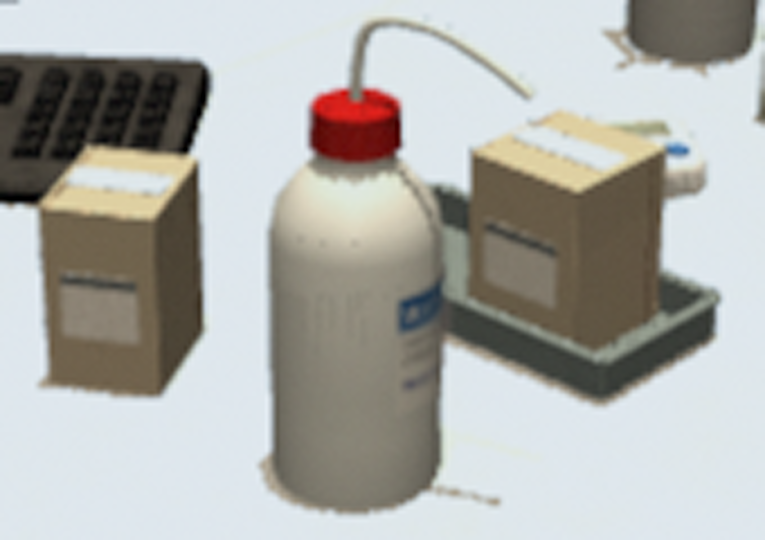

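View pics/s2.png

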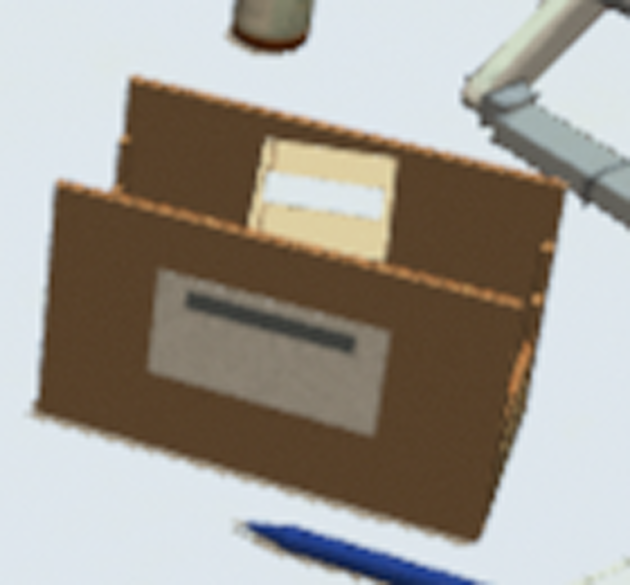

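```bash
cat >> h.py <<'E'
def rect(X,win,z0,z1,lab=""):
    u0,u1,v0,v1=win
    Z=X[v0:v1,u0:u1,2]; m=((Z>z0)&(Z<z1)).astype(np.uint8)
    n,L,st,_=cv2.connectedComponentsWithStats(m)
    i=1+np.argmax(st[1:,4]); P=X[v0:v1,u0:u1][L==i]
    (cx,cy),(w,h),a=cv2.minAreaRect((P[:,:2]*1000).astype(np.float32))
    print(lab,"c",round(cx,1),round(cy,1),"wh",round(w,1),round(h,1),"ang",round(a,1),"mean",(P.mean(0)*1000).round(1),len(P))
    return P
E
python3 - <<'E'
from h import *
T=pickle.load(open("top0.pkl","rb"));S=pickle.load(open("scene0.pkl","rb"))
X=cloud(T);Y=cloud(S)
rect(X,(225,270,275,320),.078,.095,"mid T"); rect(Y,(200,250,200,270),.078,.095,"mid S")
rect(X,(280,330,215,265),.08,.098,"wide T"); rect(Y,(300,360,200,260),.08,.098,"wide S")
rect(X,(410,460,275,325),.08,.094,"narrow+box T"); rect(Y,(410,455,285,330),.08,.092,"nar S")
rect(X,(245,330,215,265),.015,.028,"tray T")
E
```

```text
mid T c 445.0 81.8 wh 62.5 49.7 ang 27.9 mean [444.6  81.6  84.7] 581
mid S c 443.5 80.6 wh 68.0 52.1 ang 29.6 mean [441.2  77.3  83.1] 465
wide T c 591.5 -40.5 wh 62.4 58.7 ang 1.3 mean [591.5 -40.3  88.7] 690
wide S c 590.6 -41.4 wh 62.3 66.3 ang 90.0 mean [586.2 -45.1  86.6] 561
narrow+box T c 442.6 -336.8 wh 78.2 96.0 ang 15.0 mean [ 443.  -351.9   88.8] 604
nar S c 446.1 -355.1 wh 93.5 67.2 ang 27.7 mean [ 444.2 -357.2   87.2] 1275
tray T c 591.1 -11.8 wh 173.4 86.6 ang 89.0 mean [585.8  -5.7  22.3] 437
```

```bash
cat >> h.py <<'E'
def edges(f,p0,p1,h,s=0.006,n=40,sign=0):
    """subpixel edge along world line p0-p1 (m) at height h; returns fitted point at mid, angle deg, offsets"""
    g=cv2.cvtColor(f["color"],cv2.COLOR_RGB2GRAY).astype(np.float32)
    p0=np.array(p0);p1=np.array(p1);d=(p1-p0)/np.linalg.norm(p1-p0);nn=np.array([-d[1],d[0]])
    o=np.arange(-s,s+1e-9,.00025);pts=[]
    for a in np.linspace(.12,.88,n):
        q=p0+a*(p1-p0)+o[:,None]*nn
        uv=proj(f,np.c_[q,np.full(len(q),h)]).astype(np.float32)
        v=cv2.remap(g,uv[:,0].reshape(-1,1),uv[:,1].reshape(-1,1),cv2.INTER_CUBIC).ravel()
        gr=np.gradient(cv2.GaussianBlur(v.reshape(-1,1),(1,9),2).ravel())
        k=np.argmax(np.abs(gr) if sign==0 else sign*gr); pts.append((q[k],gr[k],o[k]))
    P=np.array([p[0] for p in pts]); O=np.array([p[2] for p in pts])
    L=cv2.fitLine((P*1000).astype(np.float32),cv2.DIST_HUBER,0,.01,.01).ravel()
    ang=np.degrees(np.arctan2(L[1],L[0])); m=(p0+p1)/2*1000
    off=(L[2:]-m)@nn
    dist=np.abs((P*1000-L[2:])@np.array([-L[1],L[0]]))
    print("  off %.1f ang %.2f (nom %.2f) med resid %.2f gr %.1f"%(off,ang,np.degrees(np.arctan2(d[1],d[0])),np.median(dist),np.median([p[1] for p in pts])))
    return L
def recttest(f,c,w,l,yaw,h,**k):
    a=np.radians(yaw);ex=np.array([np.cos(a),np.sin(a)]);ey=np.array([-ex[1],ex[0]]);c=np.array(c)
    C=[c+sx*w/2*ex+sy*l/2*ey for sx,sy in((1,1),(1,-1),(-1,-1),(-1,1))]
    for i,nm in enumerate(("far(+x)","right(-y)","near(-x)","left(+y)")):
        print(nm,end=""); edges(f,C[i],C[(i+1)%4],h,**k)
E
python3 - <<'E'
from h import *
T=pickle.load(open("top0.pkl","rb"));S=pickle.load(open("scene0.pkl","rb"))
print("tray outer T"); recttest(T,(.591,-.0118),.084,.171,-1,.022)
print("tray outer S"); recttest(S,(.591,-.0118),.084,.171,-1,.022)
print("wide T");recttest(T,(.5915,-.0405),.062,.06,1.3,.088)
print("wide S");recttest(S,(.5915,-.0405),.062,.06,1.3,.088)
print("mid T");recttest(T,(.445,.0818),.062,.05,28,.084)
print("mid S");recttest(S,(.445,.0818),.062,.05,28,.084)
X=cloud(T);Y=cloud(S)
# box walls height 92 : rim points
for A,nm,w in((X,"T",(385,475,270,335)),(Y,"S",(360,500,270,375))):
    P=A[w[2]:w[3],w[0]:w[1]].reshape(-1,3);P=P[(P[:,2]>.05)&(P[:,2]<.1)]
    (c,wh,a)=cv2.minAreaRect((P[:,:2]*1000).astype(np.float32));print("box",nm,c,wh,a)
a=np.radians(28)
# corners of the narrow carton top in t2 (px/8 + offset)
pts=np.array([(318,185),(455,132),(540,322),(403,383)])/8+[380,270]-.5
W=ray(T,pts,.088);print(W.round(4))
c=W.mean(0);print(c,[np.degrees(np.arctan2(*(W[i]-W[j])[1::-1])) for i,j in((0,1),(1,2),(3,2),(0,3))],[np.linalg.norm(W[i]-W[j]) for i,j in((0,1),(1,2),(3,2),(0,3))])
E
```

```text
tray outer T
far(+x)  off -0.2 ang -87.98 (nom -91.00) med resid 1.86 gr 4.6
right(-y)  off 1.8 ang 2.87 (nom 179.00) med resid 0.29 gr 3.7
near(-x)  off 2.5 ang 88.95 (nom 89.00) med resid 0.36 gr 4.2
left(+y)  off -3.8 ang -1.83 (nom -1.00) med resid 0.81 gr 5.1
tray outer S
far(+x)  off -1.7 ang -87.60 (nom -91.00) med resid 1.66 gr 0.1
right(-y)  off 2.3 ang -0.84 (nom 179.00) med resid 0.40 gr -5.0
near(-x)  off -0.7 ang 88.49 (nom 89.00) med resid 1.16 gr -3.9
left(+y)  off -1.1 ang -2.74 (nom -1.00) med resid 2.70 gr 0.3
wide T
far(+x)  off 3.0 ang -88.70 (nom -88.70) med resid 0.00 gr 4.8
right(-y)  off -1.4 ang -1.59 (nom -178.70) med resid 0.28 gr -2.7
near(-x)  off -1.0 ang 89.57 (nom 91.30) med resid 0.26 gr -8.6
left(+y)  off 0.4 ang 1.65 (nom 1.30) med resid 0.08 gr -2.9
wide S
far(+x)  off 1.4 ang -87.98 (nom -88.70) med resid 1.46 gr 0.5
right(-y)  off 0.8 ang 0.06 (nom -178.70) med resid 0.40 gr -6.6
near(-x)  off -0.6 ang 89.58 (nom 91.30) med resid 0.52 gr -5.2
left(+y)  off -0.2 ang -0.32 (nom 1.30) med resid 1.06 gr 1.4
mid T
far(+x)  off 0.8 ang -62.24 (nom -62.
[... 395 characters left out ...]
.00) med resid 0.69 gr -4.5
left(+y)  off -0.5 ang 28.47 (nom 28.00) med resid 0.16 gr -9.6
box T (446.201171875, -348.78125) (79.10395050048828, 150.48817443847656) 14.640694618225098
box S (445.90936279296875, -350.2654724121094) (83.29259490966797, 150.60877990722656) 14.562609672546387
[[ 0.467  -0.3223  0.088 ]
 [ 0.4833 -0.3624  0.088 ]
 [ 0.4287 -0.3871  0.088 ]
 [ 0.4103 -0.3471  0.088 ]]
[ 0.44731569 -0.35472691  0.088     ] [np.float64(111.99561655208042), np.float64(24.381543191097172), np.float64(114.62692453258538), np.float64(23.651297731861327)] [np.float64(0.04328042175359939), np.float64(0.05993951352766702), np.float64(0.044032655662036964), np.float64(0.06193489683402999)]
```

Call:
{"name": "apply_moves", "arguments": {
  "dp": [
    [0, 0, 0],
    [0, 0, 0],
    [0, 0, 0],
    [0, 0, 0],
    [0, 0, 0],
    [0, 0, 0],
    [0, 0, 0],
    [0, 0, 0]
  ],
  "twist": [
    [0, 0, 0.07],
    [0, 0, 0.07],
    [0, 0, 0.07],
    [0, 0, 0.07],
    [0, 0, 0.07],
    [0, 0, 0.07],
    [0, 0, 0.07],
    [0, 0, 0.07]
  ],
  "jaw": [0, 0, 0, 0, 0, 0, 0, 0],
  "grip_force": 30
}}

```text
clock: 0.9
tcp_pos: [0.2271, 0.6338, 0.3991]
orientation: [3.131, 0.04, -0.005]
contact_force: [-0.5, 0.2, 0.4]
grip_width: 0.0856
```

```bash
cat >> h.py <<'E'
from scipy.spatial.transform import Rotation as Ro
def plan(r,x,y,z,yaw,zoff=0.1547):
    """print remaining move: grasp-point target x,y,z (mm), tool-x yaw deg -> tool axes scaled totals"""
    o=r.get_obs();R=Ro.from_rotvec(o["orientation"]);M=R.as_matrix()
    p=o["tcp_pos"]*1000;gp=p+M[:,2]*zoff*1000
    cy=np.degrees(np.arctan2(M[1,0],M[0,0]))
    dy=(yaw-cy+90)%180-90
    th=np.radians(yaw if abs(yaw-cy)<95 else yaw+180)
    G=np.array([[np.cos(th),np.sin(th),0],[np.sin(th),-np.cos(th),0],[0,0,-1]])
    if dy!=yaw-cy: th=np.radians(cy+dy); G=np.array([[np.cos(th),np.sin(th),0],[np.sin(th),-np.cos(th),0],[0,0,-1]])
    rv=Ro.from_matrix(M.T@G).as_rotvec()
    d=np.array([x,y,z])-gp
    print("t",round(o["clock"],2),"gp",gp.round(1),"yaw",cy.round(2),"tilt",np.degrees(M[:2,2]).round(2),"F",o["contact_force"].round(1),"w",round(o["grip_width"]*1000,1),"J",o["joints"].round(2))
    print(" world d mm",d.round(1)," dp now axes",(M.T@d/120).round(4)," after turn",(G.T@d/120).round(4)," twist",(np.degrees(rv)/120).round(4))
E
python3 -c "
from h import *
from bench import r
plan(r,591.5,-40.5,250,-0.5)"
```

```text
t 0.9 gp [226.6 632.2 244.4] yaw 1.47 tilt [-0.19 -0.57] F [-0.5  0.2  0.4] w 85.6 J [-1.52  0.49  0.28  1.58 -0.15  1.11 -1.17]
 world d mm [ 364.9 -672.7    5.6]  dp now axes [ 2.8958e+00  5.6824e+00 -1.3000e-03]  after turn [ 3.0895  5.5793 -0.047 ]  twist [0.0047 0.0016 0.0164]
```

Call:
{"name": "apply_moves", "arguments": {
  "dp": [
    [0.19, 0.35, -0.01],
    [0.19, 0.35, -0.01],
    [0.19, 0.35, -0.01],
    [0.19, 0.35, -0.01],
    [0.19, 0.35, -0.01],
    [0.19, 0.35, -0.01],
    [0.19, 0.35, -0.01],
    [0.19, 0.35, -0.01],
    [0.19, 0.35, -0.01],
    [0.19, 0.35, -0.01],
    [0.19, 0.35, -0.01],
    [0.19, 0.35, -0.01],
    [0, 0, 0]
  ],
  "twist": [
    [0.0047, 0.0016, 0.016],
    [0, 0, 0],
    [0, 0, 0],
    [0, 0, 0],
    [0, 0, 0],
    [0, 0, 0],
    [0, 0, 0],
    [0, 0, 0],
    [0, 0, 0],
    [0, 0, 0],
    [0, 0, 0],
    [0, 0, 0],
    [0, 0, 0]
  ],
  "jaw": [0, 0, 0, 0, 0, 0, 0, 0, 0, 0, 0, 0, 0]
}}

```text
clock: 2.2
tcp_pos: [0.5022, 0.1089, 0.4098]
orientation: [3.138, -0.011, -0.004]
contact_force: [-1.0, -0.4, -0.6]
grip_width: 0.0854
```

```bash
python3 -c "
from h import *
from bench import r
plan(r,591.5,-40.5,130,-0.5)"
```

```text
t 2.2 gp [501.8 108.4 255.1] yaw -0.42 tilt [-0.15 -0.19] F [-1.  -0.4 -0.6] w 85.4 J [-0.82  0.22  0.57  1.96 -0.14  1.   -0.2 ]
 world d mm [  89.7 -148.9 -125.1]  dp now axes [0.7593 1.2316 1.0444]  after turn [0.7584 1.2339 1.0423]  twist [0.0016 0.0012 0.0007]
```

Call:
{"name": "apply_moves", "arguments": {
  "dp": [
    [0.19, 0.31, 0],
    [0.19, 0.31, 0],
    [0.19, 0.31, 0.1],
    [0.19, 0.31, 0.2],
    [0, 0, 0.3],
    [0, 0, 0.3],
    [0, 0, 0.1],
    [0, 0, 0]
  ],
  "twist": [
    [0, 0, 0],
    [0, 0, 0],
    [0, 0, 0],
    [0, 0, 0],
    [0, 0, 0],
    [0, 0, 0],
    [0, 0, 0],
    [0, 0, 0]
  ],
  "jaw": [0, 0, 0, 0, 0, 0, 0, 0]
}}

```text
clock: 3.0
tcp_pos: [0.5953, -0.0441, 0.285]
orientation: [3.139, -0.009, -0.004]
contact_force: [0.5, 0.4, -0.5]
grip_width: 0.0856
```

```bash
python3 -c "
from h import *
from bench import r
plan(r,591.5,-40.5,60,-0.5)"
```

```text
t 3.0 gp [594.9 -44.5 130.3] yaw -0.33 tilt [-0.15 -0.14] F [ 0.5  0.4 -0.5] w 85.6 J [-0.43  0.54  0.54  1.88 -0.36  0.82  0.29]
 world d mm [ -3.4   4.  -70.3]  dp now axes [-0.0271 -0.0345  0.5859]  after turn [-0.0288 -0.033   0.5859]  twist [0.0012 0.0013 0.0015]
```

Call:
{"name": "apply_moves", "arguments": {
  "dp": [
    [-0.028, -0.034, 0],
    [0, 0, 0.15],
    [0, 0, 0.15],
    [0, 0, 0.15],
    [0, 0, 0.12],
    [0, 0, 0],
    [0, 0, 0],
    [0, 0, 0],
    [0, 0, 0],
    [0, 0, 0]
  ],
  "twist": [
    [0.001, 0.001, 0],
    [0, 0, 0],
    [0, 0, 0],
    [0, 0, 0],
    [0, 0, 0],
    [0, 0, 0],
    [0, 0, 0],
    [0, 0, 0],
    [0, 0, 0],
    [0, 0, 0]
  ],
  "jaw": [0, 0, 0, 0, 0, 0, 160, 160, 160, 160],
  "grip_force": 25
}}

```text
clock: 4.0
tcp_pos: [0.595, -0.0337, 0.2271]
orientation: [-3.135, -0.002, -0.022]
contact_force: [-0.7, 0.2, -2.9]
grip_width: 0.0619
```

```bash
python3 -c "
from h import *
from bench import r
f=r.grab_frame('top');cv2.imwrite('pics/t3.png',cv2.resize(f['color'][180:340,200:400,::-1],None,fx=3,fy=3))
f=r.grab_frame('scene');cv2.imwrite('pics/s3.png',f['color'][:,:,::-1])
plan(r,597,39,60,-1.2)"
```

```text
t 4.1 gp [597.2 -32.7  72.3] yaw 0.08 tilt [0.81 0.36] F [-1.2  0.1 -1.2] w 61.7 J [-0.4   0.61  0.47  1.91 -0.43  0.7   0.33]
 world d mm [ -0.2  71.7 -12.3]  dp now axes [-0.0022 -0.597   0.106 ]  after turn [-0.0141 -0.5975  0.1023]  twist [-0.003  -0.0067  0.0107]
```

View pics/s3.png

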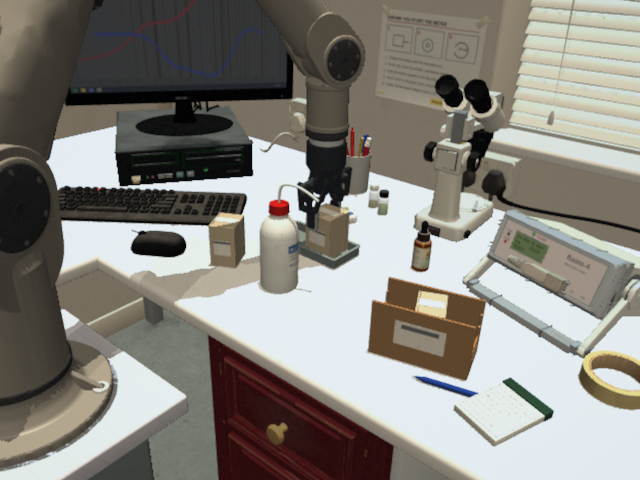

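View pics/t3.png

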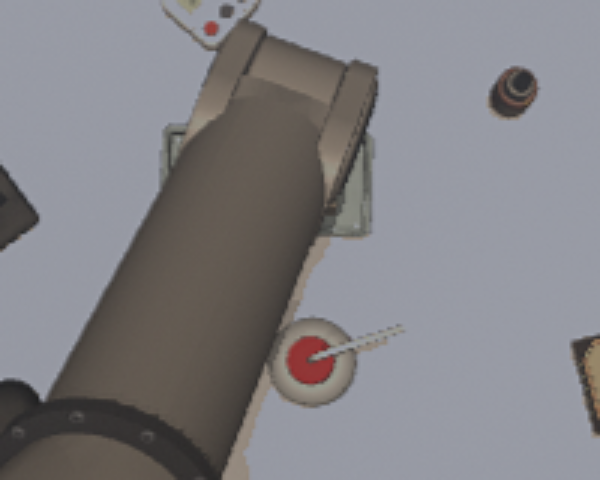

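Call:
{"name": "apply_moves", "arguments": {
  "dp": [
    [0, 0, 0]
  ],
  "twist": [
    [0, 0, 0]
  ],
  "jaw": [160]
}}

```text
clock: 4.2
tcp_pos: [0.595, -0.0337, 0.227]
orientation: [-3.135, -0.002, -0.022]
contact_force: [-0.5, -1.0, -2.9]
grip_width: 0.0617
```

```bash
python3 -c "
from h import *
from bench import r
plan(r,597,39,60,-1.2);o=r.get_obs();print(o['tau'],o['moment'],o['qvel'])"
```

```text
t 4.2 gp [597.2 -32.7  72.3] yaw 0.08 tilt [0.81 0.35] F [-0.5 -1.  -2.9] w 61.7 J [-0.4   0.61  0.47  1.91 -0.43  0.7   0.33]
 world d mm [ -0.2  71.7 -12.3]  dp now axes [-0.0025 -0.5971  0.1063]  after turn [-0.0144 -0.5976  0.1027]  twist [-0.003  -0.0068  0.0107]
[-2.23580659e-01 -5.58380234e+01  9.45029497e+00 -2.02979583e+01
 -9.40141920e-02 -3.27255288e-01  4.04346816e-02] [-0.01296183  0.23639701 -0.04697215] [-0.00122641 -0.00111646  0.00187378  0.00041632  0.0023868  -0.00069911
  0.00258651]
```

```bash
python3 -c "
import cv2
f=cv2.imread('pics/s3.png');cv2.imwrite('pics/s3c.png',cv2.resize(f[160:280,240:390],None,fx=5,fy=5,interpolation=cv2.INTER_CUBIC))"
```

```text
(no output)
```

View pics/s3c.png

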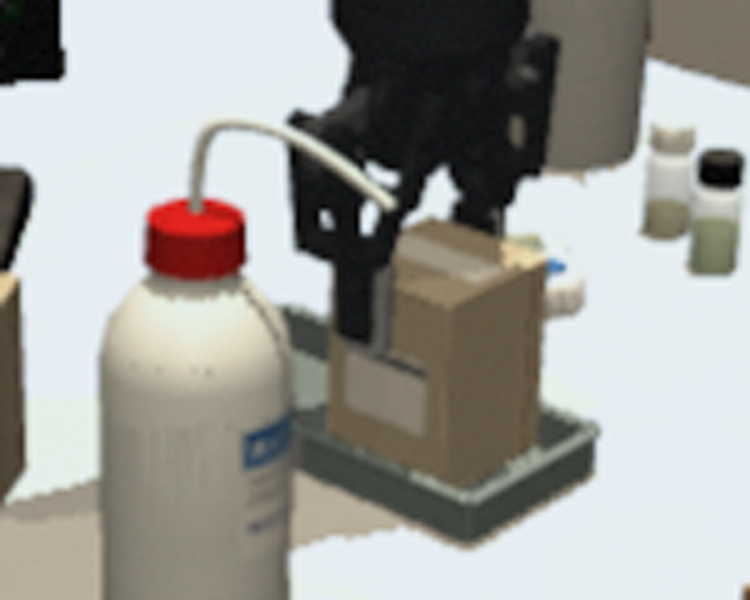

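Call:
{"name": "apply_moves", "arguments": {
  "dp": [
    [0, -0.08, 0],
    [0, -0.08, 0],
    [0, -0.08, 0],
    [0, -0.08, 0],
    [0, 0, 0]
  ],
  "twist": [
    [-0.003, -0.007, 0.01],
    [0, 0, 0],
    [0, 0, 0],
    [0, 0, 0],
    [0, 0, 0]
  ],
  "jaw": [160, 160, 160, 160, 160]
}}

```text
clock: 4.7
tcp_pos: [0.5967, 0.0071, 0.2273]
orientation: [3.141, -0.03, 0.004]
contact_force: [-0.4, 0.4, -2.2]
grip_width: 0.0617
```

```bash
python3 -c "
from h import *
from bench import r
plan(r,597,47,72,-1.2)
f=r.grab_frame('scene');cv2.imwrite('pics/s4.png',cv2.resize(f['color'][160:280,240:390,::-1],None,fx=5,fy=5,interpolation=cv2.INTER_CUBIC))"
```

```text
t 4.7 gp [597.1   7.1  72.6] yaw -1.08 tilt [ 0.16 -0.01] F [-0.4  0.4 -2.2] w 61.7 J [-0.48  0.62  0.49  1.91 -0.43  0.72  0.24]
 world d mm [-0.1 39.9 -0.6]  dp now axes [-0.0072 -0.3328  0.0051]  after turn [-0.0079 -0.3328  0.0052]  twist [ 0.     -0.0013  0.001 ]
```

View pics/s4.png

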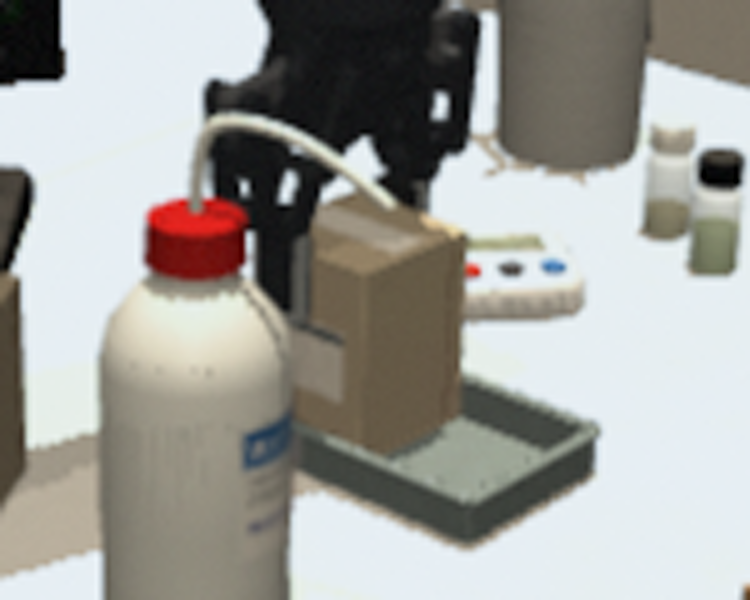

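Call:
{"name": "apply_moves", "arguments": {
  "dp": [
    [0, -0.06, 0],
    [0, -0.06, 0],
    [0, -0.06, 0],
    [0, -0.04, 0],
    [0, 0, 0.015],
    [0, 0, 0.015]
  ],
  "twist": [
    [0, -0.001, 0.001],
    [0, 0, 0],
    [0, 0, 0],
    [0, 0, 0],
    [0, 0, 0],
    [0, 0, 0]
  ],
  "jaw": [160, 160, 160, 160, 160, 160]
}}

```text
clock: 5.35
tcp_pos: [0.5975, 0.0337, 0.2263]
orientation: [-3.141, 0.036, -0.001]
contact_force: [-11.3, -0.2, 28.4]
grip_width: 0.0618
```

```bash
python3 -c "
from h import *
from bench import r
plan(r,597,47,72,-1.2)
"
```

```text
t 5.35 gp [597.6  33.8  71.6] yaw -1.32 tilt [0.05 0.02] F [-11.3  -0.2  28.4] w 61.8 J [-0.52  0.62  0.49  1.9  -0.43  0.72  0.2 ]
 world d mm [-0.6 13.2  0.4]  dp now axes [-0.0076 -0.1101 -0.0034]  after turn [-0.0074 -0.1101 -0.0034]  twist [-0.0001 -0.0004 -0.001 ]
```

Call:
{"name": "apply_moves", "arguments": {
  "dp": [
    [0, -0.02, -0.01],
    [0, -0.02, 0],
    [0, -0.02, 0],
    [0, -0.02, 0]
  ],
  "twist": [
    [0, 0, 0],
    [0, 0, 0],
    [0, 0, 0],
    [0, 0, 0]
  ],
  "jaw": [160, 160, 160, 160]
}}

```text
clock: 5.75
tcp_pos: [0.5978, 0.043, 0.228]
orientation: [-3.141, 0.038, -0.003]
contact_force: [0.1, 0.4, -2.8]
grip_width: 0.0618
```

```bash
python3 -c "
from h import *
from bench import r
plan(r,597,47,72,-1.2)
"
```

```text
t 5.75 gp [598.1  43.   73.3] yaw -1.39 tilt [0.11 0.  ] F [ 0.1  0.4 -2.8] w 61.8 J [-0.54  0.62  0.49  1.9  -0.43  0.72  0.18]
 world d mm [-1.1  4.  -1.3]  dp now axes [-0.0099 -0.0332  0.0112]  after turn [-0.0098 -0.0333  0.0112]  twist [-0.     -0.0009 -0.0016]
```

Lifted clear of the floor a touch; lower 1 mm and push left in small steps.

Call:
{"name": "apply_moves", "arguments": {
  "dp": [
    [0, -0.01, 0.008],
    [0, -0.02, 0],
    [0, -0.02, 0],
    [0, -0.01, 0]
  ],
  "twist": [
    [0, 0, 0],
    [0, 0, 0],
    [0, 0, 0],
    [0, 0, 0]
  ],
  "jaw": [160, 160, 160, 160]
}}

```text
clock: 6.15
tcp_pos: [0.5977, 0.0468, 0.2267]
orientation: [3.135, -0.039, 0.003]
contact_force: [-0.3, -2.7, -0.7]
grip_width: 0.0618
```

```bash
python3 -c "
from h import *
from bench import r
plan(r,597,47,72,-1.2)
"
```

```text
t 6.15 gp [598.   45.8  72. ] yaw -1.44 tilt [ 0.09 -0.38] F [-0.3 -2.7 -0.7] w 61.8 J [-0.55  0.63  0.5   1.9  -0.43  0.72  0.17]
 world d mm [-1.   1.2  0. ]  dp now axes [-0.0083 -0.0097 -0.0003]  after turn [-0.0083 -0.0098 -0.0002]  twist [ 0.0031 -0.0008 -0.002 ]
```

Call:
{"name": "apply_moves", "arguments": {
  "dp": [
    [0, -0.02, 0],
    [0, -0.03, 0],
    [0.02, -0.01, 0],
    [0.03, -0.01, 0]
  ],
  "twist": [
    [0.003, -0.001, -0.002],
    [0, 0, 0],
    [0, 0, 0],
    [0, 0, 0]
  ],
  "jaw": [160, 160, 160, 160]
}}

```text
clock: 6.55
tcp_pos: [0.6007, 0.0485, 0.227]
orientation: [3.134, -0.039, -0.018]
contact_force: [-12.6, -3.1, 17.8]
grip_width: 0.0618
```

```bash
python3 -c "
from h import *
from bench import r
plan(r,597,47,72,-1.2)
"
```

```text
t 6.55 gp [599.   47.4  72.3] yaw -1.43 tilt [-0.65 -0.42] F [-12.6  -3.1  17.8] w 61.8 J [-0.55  0.63  0.5   1.89 -0.42  0.74  0.16]
 world d mm [-2.  -0.4 -0.3]  dp now axes [-0.0166  0.0037  0.0024]  after turn [-0.0166  0.0037  0.0022]  twist [ 0.0036  0.0053 -0.0019]
```

Call:
{"name": "apply_moves", "arguments": {
  "dp": [
    [0, 0, 0],
    [0, -0.01, 0],
    [0, 0, 0],
    [0, 0, 0],
    [0, 0, 0],
    [0, 0, 0]
  ],
  "twist": [
    [0.0036, 0.0053, -0.002],
    [0.002, 0.002, 0],
    [0, 0, 0],
    [0, 0, 0],
    [0, 0, 0],
    [0, 0, 0]
  ],
  "jaw": [160, 160, 0, 0, 0, 0]
}}

```text
clock: 7.15
tcp_pos: [0.5997, 0.0489, 0.2276]
orientation: [-3.137, 0.034, -0.0]
contact_force: [0.5, 0.2, -0.1]
grip_width: 0.0853
```

```bash
python3 -c "
from h import *
from bench import r
plan(r,597,47,72,-1.2)
f=r.grab_frame('scene');cv2.imwrite('pics/s5.png',cv2.resize(f['color'][160:280,240:390,::-1],None,fx=5,fy=5,interpolation=cv2.INTER_CUBIC))"
```

```text
t 7.15 gp [599.8  49.6  72.9] yaw -1.23 tilt [0.02 0.26] F [ 0.5  0.2 -0.1] w 85.3 J [-0.54  0.63  0.49  1.89 -0.43  0.73  0.17]
 world d mm [-2.8 -2.6 -0.9]  dp now axes [-0.0226  0.022   0.0073]  after turn [-0.0227  0.022   0.0074]  twist [-0.0022 -0.0001 -0.0002]
```

View pics/s5.png

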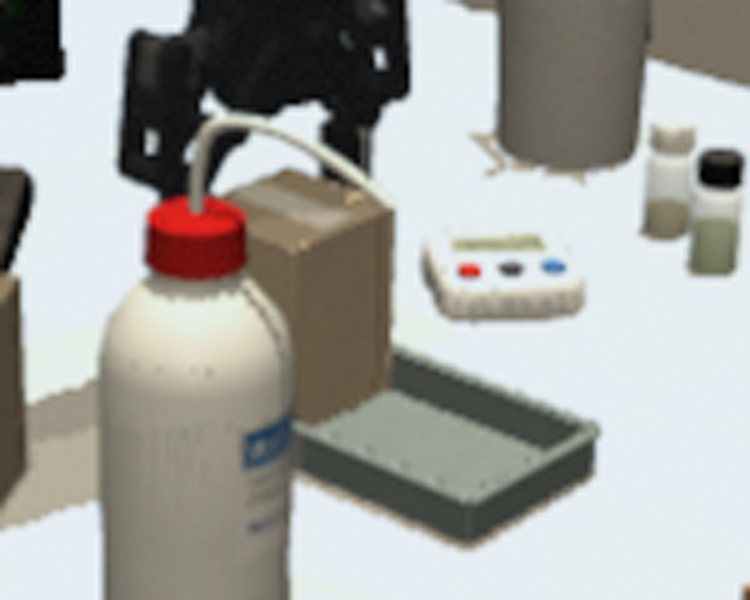

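Call:
{"name": "apply_moves", "arguments": {
  "dp": [
    [0, 0, -0.2],
    [0, 0, -0.3],
    [0, 0, -0.3],
    [0, 0, 0]
  ],
  "twist": [
    [-0.002, 0, 0],
    [0, 0, 0],
    [0, 0, 0],
    [0, 0, 0]
  ],
  "jaw": [0, 0, 0, 0]
}}

```text
clock: 7.6
tcp_pos: [0.5999, 0.0499, 0.3255]
orientation: [3.141, -0.032, -0.004]
contact_force: [1.1, -0.4, -0.5]
grip_width: 0.0855
```

```bash
python3 -c "
from h import *
from bench import r
T=pickle.load(open('top0.pkl','rb'))
print('bottle cap',ray(T,[(304,300)],.19))
plan(r,445,82,150,28)
"
```

```text
bottle cap [[ 0.44540794 -0.05417198  0.19      ]]
t 7.6 gp [599.5  49.9 170.8] yaw -1.16 tilt [-0.15 -0.01] F [ 1.1 -0.4 -0.5] w 85.5 J [-0.62  0.5   0.58  1.84 -0.34  0.91  0.1 ]
 world d mm [-154.5   32.1  -20.8]  dp now axes [-1.2918 -0.2414  0.177 ]  after turn [-1.011  -0.8403  0.1737]  twist [-2.00e-04  1.20e-03 -2.43e-01]
```

Call:
{"name": "apply_moves", "arguments": {
  "dp": [
    [-0.32, -0.06, 0],
    [-0.32, -0.06, 0],
    [-0.32, -0.06, 0],
    [-0.32, -0.06, 0],
    [0, 0, 0],
    [0, 0, 0],
    [0, 0, 0],
    [0, 0, 0],
    [0, 0, 0]
  ],
  "twist": [
    [0, 0, 0],
    [0, 0, 0],
    [0, 0, 0],
    [0, 0, 0],
    [0, 0, -0.06],
    [0, 0, -0.06],
    [0, 0, -0.06],
    [0, 0, -0.06],
    [0, 0, 0]
  ],
  "jaw": [0, 0, 0, 0, 0, 0, 0, 0, 0]
}}

```text
clock: 8.5
tcp_pos: [0.4389, 0.0853, 0.3227]
orientation: [-3.039, -0.787, 0.005]
contact_force: [0.5, 0.9, 0.3]
grip_width: 0.0857
```

```bash
python3 -c "
from h import *
from bench import r
plan(r,445,82,60,28)
f=r.grab_frame('top');pickle.dump(f,open('top1.pkl','wb'));cv2.imwrite('pics/t5.png',cv2.resize(f['color'][180:340,200:400,::-1],None,fx=3.5,fy=3.5,interpolation=cv2.INTER_CUBIC))
X=cloud(f);rect(X,(245,330,205,265),.08,.098,'wide T')
"
```

```text
t 8.5 gp [438.4  85.4 168. ] yaw 29.04 tilt [-0.19  0.06] F [0.5 0.9 0.3] w 85.7 J [-0.78  0.23  0.52  2.19 -0.16  0.76  0.35]
 world d mm [   6.6   -3.4 -108. ]  dp now axes [0.0362 0.0538 0.8999]  after turn [0.035  0.0509 0.9001]  twist [-0.0012  0.0012  0.0087]
wide T c 597.2 37.6 wh 60.1 62.2 ang 88.9 mean [596.6  37.2  88.6] 683
```

View pics/t5.png

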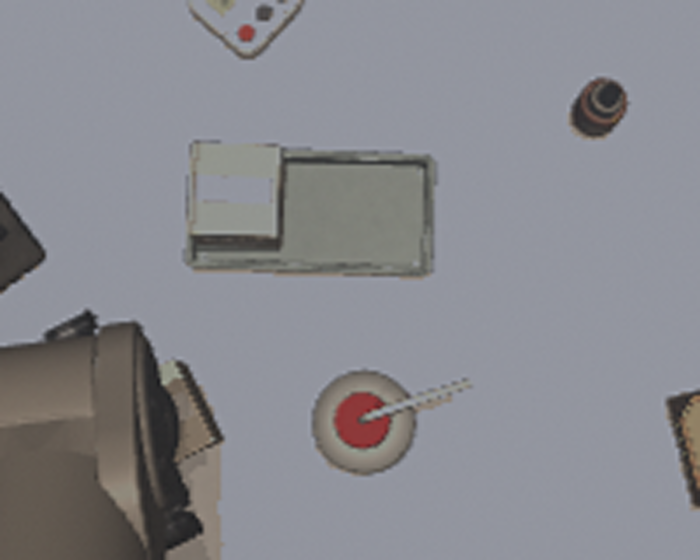

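Call:
{"name": "apply_moves", "arguments": {
  "dp": [
    [0.036, 0.054, 0],
    [0, 0, 0.25],
    [0, 0, 0.15],
    [0, 0, 0]
  ],
  "twist": [
    [-0.001, 0.001, 0.008],
    [0, 0, 0],
    [0, 0, 0],
    [0, 0, 0]
  ],
  "jaw": [0, 0, 0, 0]
}}

```text
clock: 8.95
tcp_pos: [0.4485, 0.0812, 0.2738]
orientation: [3.054, 0.735, 0.006]
contact_force: [-0.9, -0.3, 0.1]
grip_width: 0.0853
```

```bash
python3 -c "
from h import *
from bench import r
plan(r,445,82,60,28)
"
```

```text
t 8.95 gp [449.1  81.3 119.1] yaw 27.07 tilt [0.22 0.04] F [-0.9 -0.3  0.1] w 85.3 J [-0.72  0.34  0.48  2.21 -0.26  0.65  0.42]
 world d mm [ -4.1   0.7 -59.1]  dp now axes [-0.0298 -0.021   0.4927]  after turn [-0.0276 -0.0209  0.4928]  twist [ 0.0006 -0.0018 -0.0077]
```

Call:
{"name": "apply_moves", "arguments": {
  "dp": [
    [-0.025, -0.02, 0.05],
    [0, 0, 0.12],
    [0, 0, 0.12],
    [0, 0, 0.12],
    [0, 0, 0.07],
    [0, 0, 0]
  ],
  "twist": [
    [0, -0.001, -0.007],
    [0, 0, 0],
    [0, 0, 0],
    [0, 0, 0],
    [0, 0, 0],
    [0, 0, 0]
  ],
  "jaw": [0, 0, 0, 0, 0, 0]
}}

```text
clock: 9.55
tcp_pos: [0.4468, 0.0823, 0.2168]
orientation: [3.049, 0.752, 0.011]
contact_force: [0.2, -0.5, 0.4]
grip_width: 0.0853
```

```bash
python3 -c "
from h import *
from bench import r
plan(r,445,82,60,28)
"
```

```text
t 9.55 gp [447.8  82.4  62.1] yaw 27.69 tilt [0.39 0.05] F [ 0.2 -0.5  0.4] w 85.3 J [-0.65  0.45  0.4   2.24 -0.35  0.51  0.51]
 world d mm [-2.8 -0.4 -2.1]  dp now axes [-0.0226 -0.0082  0.0171]  after turn [-0.0225 -0.0083  0.0172]  twist [ 0.0012 -0.0031 -0.0026]
```

Call:
{"name": "apply_moves", "arguments": {
  "dp": [
    [-0.022, -0.005, 0.01],
    [0, 0, 0],
    [0, 0, 0],
    [0, 0, 0],
    [0, 0, 0]
  ],
  "twist": [
    [0.001, -0.003, -0.002],
    [0, 0, 0],
    [0, 0, 0],
    [0, 0, 0],
    [0, 0, 0]
  ],
  "jaw": [0, 160, 160, 160, 160]
}}

```text
clock: 10.05
tcp_pos: [0.4445, 0.0816, 0.2175]
orientation: [-3.048, -0.758, -0.004]
contact_force: [0.6, -0.5, -2.2]
grip_width: 0.0613
```

```bash
python3 -c "
from h import *
from bench import r
plan(r,590,-30,130,-1.2)
"
```

```text
t 10.05 gp [444.9  81.8  62.8] yaw 27.92 tilt [0.14 0.06] F [ 0.6 -0.5 -2.2] w 61.3 J [-0.65  0.44  0.4   2.24 -0.35  0.51  0.51]
 world d mm [ 145.1 -111.8   67.2]  dp now axes [ 0.6334  1.3894 -0.5579]  after turn [ 1.2283  0.906  -0.5598]  twist [-2.000e-04 -1.200e-03  2.427e-01]
```

Call:
{"name": "apply_moves", "arguments": {
  "dp": [
    [0, 0, -0.2],
    [0, 0, -0.3],
    [0, 0, -0.3],
    [0, 0, 0],
    [0, 0, 0],
    [0, 0, 0],
    [0, 0, 0],
    [0, 0, 0]
  ],
  "twist": [
    [0, 0, 0],
    [0, 0, 0],
    [0, 0, 0],
    [0, 0, 0.06],
    [0, 0, 0.06],
    [0, 0, 0.06],
    [0, 0, 0.06],
    [0, 0, 0]
  ],
  "jaw": [160, 160, 160, 160, 160, 160, 160, 160]
}}

```text
clock: 10.85
tcp_pos: [0.4434, 0.0812, 0.3176]
orientation: [-3.139, 0.054, -0.002]
contact_force: [0.4, -0.0, -1.5]
grip_width: 0.0621
```

```bash
python3 -c "
from h import *
from bench import r
plan(r,593,-25,130,-1.2)
"
```

```text
t 10.85 gp [443.6  81.5 162.9] yaw -1.97 tilt [0.07 0.12] F [ 0.4 -0.  -1.5] w 62.1 J [-0.88  0.26  0.65  2.19 -0.23  0.75 -0.1 ]
 world d mm [ 149.4 -106.5  -32.9]  dp now axes [1.2745 0.8447 0.2735]  after turn [1.2633 0.8613 0.2738]  twist [-0.001  -0.0006 -0.0065]
```

Call:
{"name": "apply_moves", "arguments": {
  "dp": [
    [0.31, 0.1, 0],
    [0.31, 0.2, 0],
    [0.31, 0.2, 0],
    [0.3, 0.2, 0],
    [0, 0.15, 0.1],
    [0, 0, 0.1],
    [0, 0, 0]
  ],
  "twist": [
    [-0.001, 0, -0.006],
    [0, 0, 0],
    [0, 0, 0],
    [0, 0, 0],
    [0, 0, 0],
    [0, 0, 0],
    [0, 0, 0]
  ],
  "jaw": [160, 160, 160, 160, 160, 160, 160]
}}

```text
clock: 11.55
tcp_pos: [0.5935, -0.0246, 0.2893]
orientation: [-3.14, -0.016, 0.006]
contact_force: [0.1, 0.1, -1.6]
grip_width: 0.0617
```

```bash
python3 -c "
from h import *
from bench import r
plan(r,593,-25,72,-1.2)
"
```

```text
t 11.55 gp [592.9 -24.3 134.6] yaw 0.59 tilt [-0.23  0.09] F [ 0.1  0.1 -1.6] w 61.7 J [-0.49  0.54  0.58  1.88 -0.39  0.84  0.3 ]
 world d mm [  0.1  -0.7 -62.6]  dp now axes [0.003  0.0064 0.5215]  after turn [0.0011 0.0056 0.5215]  twist [-0.0007  0.002   0.0149]
```

Call:
{"name": "apply_moves", "arguments": {
  "dp": [
    [0, 0.01, 0.05],
    [0, 0, 0.12],
    [0, 0, 0.12],
    [0, 0, 0.12],
    [0, 0, 0.07],
    [0, 0, 0]
  ],
  "twist": [
    [-0.001, 0.002, 0.015],
    [0, 0, 0],
    [0, 0, 0],
    [0, 0, 0],
    [0, 0, 0],
    [0, 0, 0]
  ],
  "jaw": [160, 160, 160, 160, 160, 160]
}}

```text
clock: 12.15
tcp_pos: [0.5916, -0.0206, 0.2261]
orientation: [-3.139, 0.023, 0.004]
contact_force: [0.0, -0.9, -1.2]
grip_width: 0.0618
```

```bash
python3 -c "
from h import *
from bench import r
plan(r,598,-18,67,-1.2)
f=r.grab_frame('scene');cv2.imwrite('pics/s6.png',cv2.resize(f['color'][160:280,240:390,::-1],None,fx=5,fy=5,interpolation=cv2.INTER_CUBIC))"
```

```text
t 12.15 gp [591.2 -20.3  71.4] yaw -0.84 tilt [-0.16  0.13] F [ 0.  -0.9 -1.2] w 61.8 J [-0.46  0.63  0.52  1.92 -0.46  0.72  0.33]
 world d mm [ 6.8  2.3 -4.4]  dp now axes [ 0.0565 -0.0195  0.0366]  after turn [ 0.0563 -0.02    0.0367]  twist [-0.001   0.0013  0.003 ]
```

View pics/s6.png

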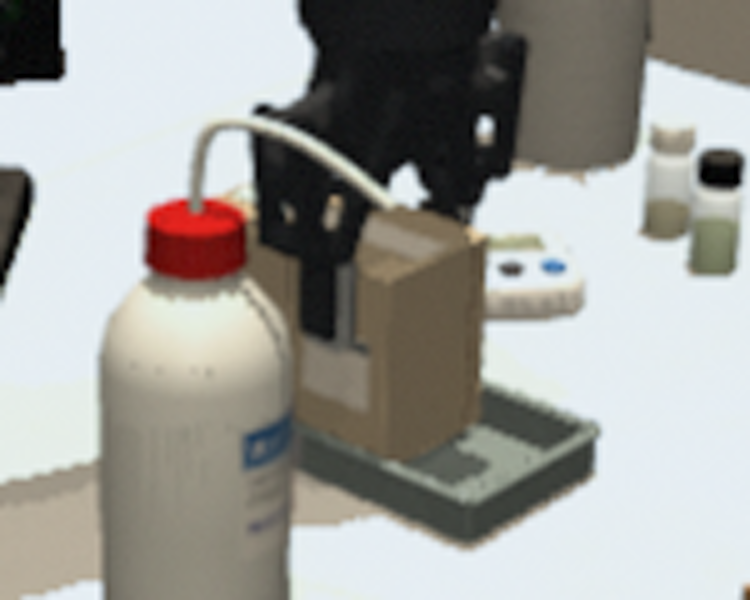

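Call:
{"name": "apply_moves", "arguments": {
  "dp": [
    [0.02, 0, 0.02],
    [0.02, 0, 0.015],
    [0, 0, 0]
  ],
  "twist": [
    [-0.001, 0.001, 0.003],
    [0, 0, 0],
    [0, 0, 0]
  ],
  "jaw": [160, 160, 160]
}}

```text
clock: 12.5
tcp_pos: [0.5974, -0.021, 0.223]
orientation: [-3.141, 0.035, -0.002]
contact_force: [-0.9, -0.3, -3.0]
grip_width: 0.0616
```

```bash
python3 -c "
from h import *
from bench import r
plan(r,598,-18,67,-1.2)
"
```

```text
t 12.5 gp [597.6 -21.   68.3] yaw -1.26 tilt [0.07 0.01] F [-0.9 -0.3 -3. ] w 61.6 J [-0.45  0.64  0.52  1.91 -0.47  0.72  0.32]
 world d mm [ 0.4  3.  -1.3]  dp now axes [ 0.003  -0.0248  0.0106]  after turn [ 0.003  -0.0248  0.0106]  twist [-0.0001 -0.0006 -0.0005]
```

Now lower the last mm, press left, then far.

Call:
{"name": "apply_moves", "arguments": {
  "dp": [
    [0, -0.01, 0.01],
    [0, -0.02, 0],
    [0, -0.02, 0],
    [0, -0.02, 0]
  ],
  "twist": [
    [0, 0, 0],
    [0, 0, 0],
    [0, 0, 0],
    [0, 0, 0]
  ],
  "jaw": [160, 160, 160, 160]
}}

```text
clock: 12.9
tcp_pos: [0.5973, -0.0159, 0.2227]
orientation: [3.137, -0.039, 0.004]
contact_force: [-1.6, -7.3, -0.0]
grip_width: 0.0618
```

```bash
python3 -c "
from h import *
from bench import r
plan(r,598,-18,67,-1.2)
"
```

```text
t 12.9 gp [597.6 -16.6  68. ] yaw -1.41 tilt [ 0.13 -0.27] F [-1.6 -7.3 -0. ] w 61.8 J [-0.47  0.64  0.53  1.91 -0.47  0.72  0.31]
 world d mm [ 0.4 -1.4 -1. ]  dp now axes [0.0035 0.0112 0.0085]  after turn [0.0035 0.0112 0.0085]  twist [ 0.0022 -0.0011 -0.0017]
```

Call:
{"name": "apply_moves", "arguments": {
  "dp": [
    [0, -0.02, 0],
    [0.015, -0.01, 0.005],
    [0.02, -0.01, 0]
  ],
  "twist": [
    [0.002, -0.001, -0.002],
    [0, 0, 0],
    [0, 0, 0]
  ],
  "jaw": [160, 160, 160]
}}

```text
clock: 13.2
tcp_pos: [0.599, -0.0156, 0.2224]
orientation: [3.135, -0.037, -0.009]
contact_force: [-7.8, -2.6, 3.3]
grip_width: 0.0616
```

```bash
python3 -c "
from h import *
from bench import r
plan(r,598,-18,67,-1.2)
"
```

```text
t 13.2 gp [598.1 -16.5  67.7] yaw -1.35 tilt [-0.33 -0.33] F [-7.8 -2.6  3.3] w 61.6 J [-0.47  0.64  0.53  1.9  -0.46  0.73  0.31]
 world d mm [-0.1 -1.5 -0.7]  dp now axes [-0.0002  0.0123  0.0062]  after turn [-0.0002  0.0124  0.0061]  twist [ 0.0028  0.0027 -0.0013]
```

Call:
{"name": "apply_moves", "arguments": {
  "dp": [
    [0, 0, 0],
    [0, 0, 0],
    [0, 0, 0],
    [0, 0, 0],
    [0, 0, 0],
    [0, 0, -0.2],
    [0, 0, -0.3],
    [0, 0, -0.3],
    [0, 0, 0]
  ],
  "twist": [
    [0.003, 0.003, -0.001],
    [0.002, 0.002, 0],
    [0, 0, 0],
    [0, 0, 0],
    [0, 0, 0],
    [0, 0, 0],
    [0, 0, 0],
    [0, 0, 0],
    [0, 0, 0]
  ],
  "jaw": [160, 160, 0, 0, 0, 0, 0, 0, 0]
}}

```text
clock: 14.1
tcp_pos: [0.6002, -0.0141, 0.3228]
orientation: [-3.136, 0.03, -0.014]
contact_force: [0.8, -0.6, -0.7]
grip_width: 0.0853
```

```bash
python3 -c "
from h import *
from bench import r
plan(r,447.3,-354.7,170,-66.5)
"
```

```text
t 14.1 gp [601.6 -13.3 168.1] yaw -1.11 tilt [0.5  0.32] F [ 0.8 -0.6 -0.7] w 85.3 J [-0.54  0.5   0.62  1.85 -0.37  0.89  0.24]
 world d mm [-154.3 -341.4    1.9]  dp now axes [-1.2304  2.8695 -0.0427]  after turn [ 2.0967  2.3137 -0.0157]  twist [-0.0048 -0.0021  0.545 ]
```

Call:
{"name": "apply_moves", "arguments": {
  "dp": [
    [0, 0.35, -0.08],
    [0, 0.35, -0.08],
    [0, 0.35, -0.08],
    [0, 0.35, -0.08],
    [-0.3, 0.28, 0],
    [-0.3, 0.28, 0],
    [-0.3, 0.28, 0],
    [-0.3, 0.28, 0],
    [0, 0.15, 0],
    [0, 0, 0]
  ],
  "twist": [
    [-0.004, -0.002, 0],
    [0, 0, 0],
    [0, 0, 0],
    [0, 0, 0],
    [0, 0, 0],
    [0, 0, 0],
    [0, 0, 0],
    [0, 0, 0],
    [0, 0, 0.06],
    [0, 0, 0.06]
  ],
  "jaw": [0, 0, 0, 0, 0, 0, 0, 0, 0, 0]
}}

```text
clock: 15.1
tcp_pos: [0.4522, -0.3385, 0.3608]
orientation: [-3.114, 0.414, -0.027]
contact_force: [0.6, 0.3, 0.7]
grip_width: 0.0855
```

```bash
python3 -c "
from h import *
from bench import r
plan(r,447.3,-354.7,170,-66.5)
f=r.grab_frame('top');pickle.dump(f,open('top2.pkl','wb'));cv2.imwrite('pics/t6.png',cv2.resize(f['color'][180:340,200:400,::-1],None,fx=3.5,fy=3.5,interpolation=cv2.INTER_CUBIC))
X=cloud(f);m=rect(X,(245,330,205,265),.08,.098,'pair T')
T=pickle.load(open('top1.pkl','rb'));rect(cloud(T),(245,330,210,270),.015,.028,'tray T1');rect(X,(245,330,210,270),.015,.028,'tray T2')
"
```

```text
t 15.1 gp [ 454.8 -338.8  206.2] yaw -15.13 tilt [ 0.98 -0.13] F [0.6 0.3 0.7] w 85.5 J [-0.04  0.42  0.75  1.91 -0.36  0.93  0.62]
 world d mm [ -7.5 -15.9 -36.2]  dp now axes [-0.031   0.1448  0.3005]  after turn [0.0964 0.1102 0.3013]  twist [-0.0047 -0.0071  0.4281]
pair T c 597.2 13.3 wh 109.9 62.9 ang 89.9 mean [596.6  13.3  88.6] 1246
tray T1 c 590.3 -45.8 wh 87.1 104.6 ang 0.6 mean [601.6 -65.5  22.2] 244
tray T2 c 590.6 -70.7 wh 87.3 54.7 ang 0.9 mean [593.8 -82.2  22.5] 183
```

View pics/t6.png

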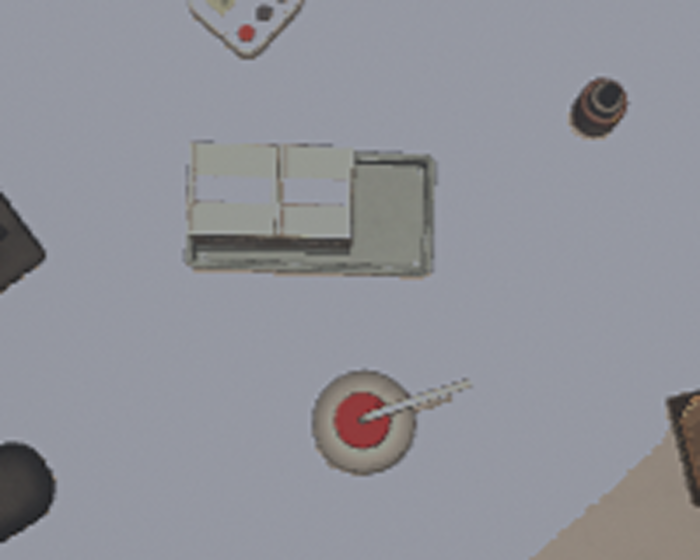

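Call:
{"name": "apply_moves", "arguments": {
  "dp": [
    [-0.03, 0.14, 0],
    [0, 0, 0],
    [0, 0, 0],
    [0, 0, 0],
    [0, 0, 0],
    [0, 0, 0],
    [0, 0, 0]
  ],
  "twist": [
    [-0.005, -0.007, 0.06],
    [0, 0, 0.06],
    [0, 0, 0.06],
    [0, 0, 0.06],
    [0, 0, 0.06],
    [0, 0, 0.06],
    [0, 0, 0.06]
  ],
  "jaw": [0, 0, 0, 0, 0, 0, 0]
}}

```text
clock: 15.85
tcp_pos: [0.4479, -0.3497, 0.3583]
orientation: [2.626, -1.717, 0.005]
contact_force: [0.3, 0.1, 0.2]
grip_width: 0.085
```

```bash
python3 -c "
from h import *
from bench import r
plan(r,447.3,-354.7,120,-66.5)
"
```

```text
t 15.85 gp [ 447.9 -350.5  203.6] yaw -66.38 tilt [ 0.01 -0.3 ] F [0.3 0.1 0.2] w 85.0 J [-0.17  0.52  0.99  1.91 -0.52  0.99 -0.11]
 world d mm [ -0.6  -4.2 -83.6]  dp now axes [0.0267 0.0174 0.6968]  after turn [0.0302 0.0187 0.6966]  twist [ 0.0009 -0.0023  0.001 ]
```

Call:
{"name": "apply_moves", "arguments": {
  "dp": [
    [0.028, 0.018, 0.1],
    [0, 0, 0.25],
    [0, 0, 0.25],
    [0, 0, 0.08],
    [0, 0, 0]
  ],
  "twist": [
    [0.001, -0.002, 0.001],
    [0, 0, 0],
    [0, 0, 0],
    [0, 0, 0],
    [0, 0, 0]
  ],
  "jaw": [0, 0, 0, 0, 0]
}}

```text
clock: 16.35
tcp_pos: [0.4502, -0.3518, 0.2707]
orientation: [-2.648, 1.69, -0.0]
contact_force: [-0.3, -0.2, 0.7]
grip_width: 0.0853
```

```bash
python3 -c "
from h import *
from bench import r
plan(r,447.3,-354.7,62,-66.5)
f=r.grab_frame('scene');cv2.imwrite('pics/s7.png',cv2.resize(f['color'][220:390,360:500,::-1],None,fx=3.5,fy=3.5,interpolation=cv2.INTER_CUBIC))"
```

```text
t 16.35 gp [ 450.3 -351.7  116. ] yaw -65.09 tilt [0.03 0.04] F [-0.3 -0.2  0.7] w 85.3 J [-0.07  0.63  0.86  1.96 -0.64  0.84  0.01]
 world d mm [ -3.  -3. -54.]  dp now axes [0.0124 0.0331 0.4502]  after turn [0.013  0.0325 0.4502]  twist [-0.0004  0.0002  0.0117]
```

View pics/s7.png

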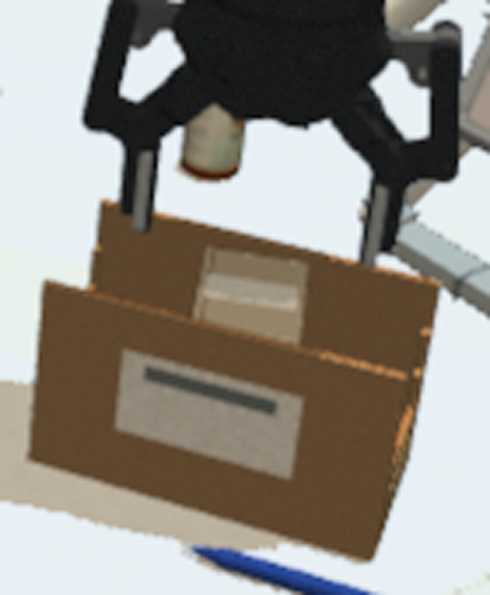

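Call:
{"name": "apply_moves", "arguments": {
  "dp": [
    [0.012, 0.033, 0.05],
    [0, 0.01, 0.11],
    [0, 0.01, 0.11],
    [0, 0, 0.11],
    [0, 0, 0.05],
    [0, 0, 0]
  ],
  "twist": [
    [0, 0, 0.011],
    [0, 0, 0],
    [0, 0, 0],
    [0, 0, 0],
    [0, 0, 0],
    [0, 0, 0]
  ],
  "jaw": [0, 0, 0, 0, 0, 0]
}}

```text
clock: 17.0
tcp_pos: [0.4456, -0.3573, 0.218]
orientation: [-2.628, 1.719, -0.009]
contact_force: [-0.4, -0.3, 0.3]
grip_width: 0.0856
```

```bash
python3 -c "
from h import *
from bench import r
plan(r,447.3,-354.7,62,-66.5)
"
```

```text
t 17.0 gp [ 446.4 -357.6   63.3] yaw -66.4 tilt [ 0.31 -0.11] F [-0.4 -0.3  0.3] w 85.6 J [ 0.    0.7   0.78  1.98 -0.73  0.75  0.06]
 world d mm [ 0.9  2.9 -1.3]  dp now axes [-0.019  -0.016   0.0108]  after turn [-0.019  -0.0161  0.0108]  twist [-0.002  -0.0019  0.0009]
```

Call:
{"name": "apply_moves", "arguments": {
  "dp": [
    [-0.018, -0.015, 0.01],
    [0, 0, 0],
    [0, 0, 0],
    [0, 0, 0],
    [0, 0, 0],
    [0, 0, 0],
    [0, 0, 0]
  ],
  "twist": [
    [-0.002, -0.002, 0.001],
    [0, 0, 0],
    [0, 0, 0],
    [0, 0, 0],
    [0, 0, 0],
    [0, 0, 0],
    [0, 0, 0]
  ],
  "jaw": [0, 190, 190, 190, 190, 190, 190]
}}

```text
clock: 17.7
tcp_pos: [0.4469, -0.3543, 0.2174]
orientation: [-2.627, 1.722, -0.001]
contact_force: [1.0, -0.0, -1.6]
grip_width: 0.0438
```

```bash
python3 -c "
from h import *
from bench import r
plan(r,447.3,-354.7,170,-75)
"
```

```text
t 17.7 gp [ 447.  -354.4   62.7] yaw -66.48 tilt [ 0.03 -0.01] F [ 1.  -0.  -1.6] w 43.8 J [-0.01  0.7   0.78  1.99 -0.72  0.76  0.05]
 world d mm [  0.3  -0.3 107.3]  dp now axes [ 0.0039 -0.0013 -0.8939]  after turn [ 0.0034 -0.0015 -0.8939]  twist [-0.0002 -0.0002  0.071 ]
```

```bash
python3 -c "
from h import *
T=pickle.load(open('top0.pkl','rb'))
print(ray(T,[(371,211)],.1),ray(T,[(333,291)],.17))"
```

```text
[[ 0.65466167 -0.20616833  0.1       ]] [[ 0.46591256 -0.11662103  0.17      ]]
```

Call:
{"name": "apply_moves", "arguments": {
  "dp": [
    [0, 0, -0.06],
    [0, 0, -0.1],
    [0, 0, -0.2],
    [0, 0, -0.2]
  ],
  "twist": [
    [0, 0, 0.035],
    [0, 0, 0.036],
    [0, 0, 0],
    [0, 0, 0]
  ],
  "jaw": [190, 190, 190, 190]
}}

```text
clock: 18.1
tcp_pos: [0.4457, -0.3529, 0.283]
orientation: [2.486, -1.921, -0.012]
contact_force: [1.1, 0.1, -2.1]
grip_width: 0.0437
```

```bash
python3 -c "
from h import *
from bench import r
plan(r,447.3,-351.7,175,-75)
"
```

```text
t 18.1 gp [ 444.7 -352.2  128.3] yaw -75.38 tilt [-0.36  0.26] F [ 1.1  0.1 -2.1] w 43.7 J [-0.11  0.64  0.92  1.96 -0.66  0.89 -0.15]
 world d mm [ 2.6  0.5 46.7]  dp now axes [-0.0006 -0.0201 -0.3894]  after turn [ 0.0019 -0.022  -0.3893]  twist [ 0.0024  0.0029 -0.0032]
```

Call:
{"name": "apply_moves", "arguments": {
  "dp": [
    [0, -0.02, -0.2],
    [0, 0, -0.2],
    [0, 0, -0.1],
    [0, 0, 0]
  ],
  "twist": [
    [0.002, 0.003, -0.002],
    [0, 0, 0],
    [0, 0, 0],
    [0, 0, 0]
  ],
  "jaw": [190, 190, 190, 190]
}}

```text
clock: 18.5
tcp_pos: [0.4479, -0.3525, 0.3469]
orientation: [2.489, -1.916, 0.003]
contact_force: [0.2, 0.0, -2.5]
grip_width: 0.0438
```

```bash
python3 -c "
from h import *
from bench import r
plan(r,520,-195,100,-75)
"
```

```text
t 18.5 gp [ 448.1 -352.7  192.2] yaw -75.17 tilt [ 0.09 -0.08] F [ 0.2  0.  -2.5] w 43.8 J [-0.18  0.56  1.01  1.91 -0.57  0.99 -0.21]
 world d mm [ 71.9 157.7 -92.2]  dp now axes [-1.1189 -0.9145  0.7677]  after turn [-1.1148 -0.9187  0.7687]  twist [-0.0005 -0.0009 -0.0014]
```

Call:
{"name": "apply_moves", "arguments": {
  "dp": [
    [-0.27, -0.22, 0],
    [-0.27, -0.22, 0],
    [-0.27, -0.22, 0.1],
    [-0.27, -0.22, 0.2],
    [0, 0, 0.25],
    [0, 0, 0.2],
    [0, 0, 0]
  ],
  "twist": [
    [0, 0, 0],
    [0, 0, 0],
    [0, 0, 0],
    [0, 0, 0],
    [0, 0, 0],
    [0, 0, 0],
    [0, 0, 0]
  ],
  "jaw": [190, 190, 190, 190, 190, 190, 190]
}}

```text
clock: 19.2
tcp_pos: [0.518, -0.193, 0.2473]
orientation: [2.488, -1.915, -0.005]
contact_force: [-0.5, -0.4, -2.8]
grip_width: 0.0438
```

```bash
python3 -c "
from h import *
from bench import r
plan(r,520,-195,60,-75)
"
```

```text
t 19.2 gp [ 517.4 -193.    92.6] yaw -75.2 tilt [-0.21  0.01] F [-0.5 -0.4 -2.8] w 43.8 J [-0.41  0.67  0.89  2.02 -0.73  0.81 -0.39]
 world d mm [  2.6  -2.  -32.6]  dp now axes [ 0.0219 -0.0172  0.2715]  after turn [ 0.0217 -0.0162  0.2716]  twist [ 0.0016  0.0005 -0.0016]
```

Call:
{"name": "apply_moves", "arguments": {
  "dp": [
    [0, 0, 0.1],
    [0, 0, 0.1],
    [0, 0, 0.05],
    [0, 0, 0.01],
    [0, 0, 0]
  ],
  "twist": [
    [0.002, 0, 0],
    [0, 0, 0],
    [0, 0, 0],
    [0, 0, 0],
    [0, 0, 0]
  ],
  "jaw": [190, 190, 190, 190, 190]
}}

```text
clock: 19.7
tcp_pos: [0.5174, -0.1953, 0.2148]
orientation: [-2.485, 1.921, -0.002]
contact_force: [0.4, -0.2, -1.2]
grip_width: 0.0437
```

```bash
python3 -c "
from h import *
from bench import r
plan(r,520,-195,58.7,-75)
"
```

```text
t 19.7 gp [ 517.6 -195.3   60.1] yaw -75.4 tilt [ 0.09 -0.01] F [ 0.4 -0.2 -1.2] w 43.7 J [-0.36  0.71  0.84  2.03 -0.79  0.75 -0.35]
 world d mm [ 2.4  0.3 -1.4]  dp now axes [ 0.0022 -0.0196  0.0116]  after turn [ 0.0024 -0.0196  0.0116]  twist [-0.0007 -0.0003 -0.0034]
```

Call:
{"name": "apply_moves", "arguments": {
  "dp": [
    [0, 0, 0.01],
    [0, 0, 0],
    [0, 0, 0],
    [0, 0, 0],
    [0, 0, 0],
    [0, 0, -0.15],
    [0, 0, -0.3],
    [0, 0, -0.15],
    [0, 0, 0]
  ],
  "twist": [
    [0, 0, 0],
    [0, 0, 0],
    [0, 0, 0],
    [0, 0, 0],
    [0, 0, 0],
    [0, 0, 0],
    [0, 0, 0],
    [0, 0, 0],
    [0, 0, 0]
  ],
  "jaw": [190, 190, 0, 0, 0, 0, 0, 0, 0]
}}

```text
clock: 20.6
tcp_pos: [0.518, -0.1964, 0.2901]
orientation: [-2.483, 1.921, -0.008]
contact_force: [-0.0, -0.6, -0.8]
grip_width: 0.0858
```

Call:
{"name": "apply_moves", "arguments": {
  "dp": [
    [0, 0, 0],
    [0, 0, 0],
    [0, 0, 0],
    [0, 0, 0],
    [0, 0, 0],
    [0, 0, 0],
    [0, 0, 0],
    [0, 0, 0],
    [0, 0, 0],
    [0, 0, 0],
    [0, 0, 0],
    [0, 0, 0]
  ],
  "twist": [
    [0, 0, -0.065],
    [0, 0, -0.065],
    [0, 0, -0.065],
    [0, 0, -0.065],
    [0, 0, -0.065],
    [0, 0, -0.065],
    [0, 0, -0.065],
    [0, 0, -0.065],
    [0, 0, -0.065],
    [0, 0, -0.065],
    [0, 0, -0.06],
    [0, 0, 0]
  ],
  "jaw": [0, 0, 0, 0, 0, 0, 0, 0, 0, 0, 0, 0]
}}

```text
clock: 21.8
tcp_pos: [0.516, -0.1937, 0.2827]
orientation: [-3.118, -0.365, 0.0]
contact_force: [0.2, -1.2, -0.5]
grip_width: 0.0856
```

```bash
python3 -c "
from h import *
from bench import r
plan(r,517.6,-195.3,62,14.6)
f=r.grab_frame('scene');pickle.dump(f,open('sc8.pkl','wb'));cv2.imwrite('pics/s8.png',cv2.resize(f['color'][140:330,320:500,::-1],None,fx=3,fy=3,interpolation=cv2.INTER_CUBIC))"
```

```text
t 21.8 gp [ 515.9 -193.5  128. ] yaw 13.35 tilt [-0.02  0.11] F [ 0.2 -1.2 -0.5] w 85.6 J [-0.18  0.48  0.55  1.99 -0.35  0.77  0.81]
 world d mm [  1.7  -1.8 -66. ]  dp now axes [0.0103 0.0193 0.5496]  after turn [0.0099 0.0185 0.5497]  twist [-0.0009 -0.     -0.0104]
```

View pics/s8.png

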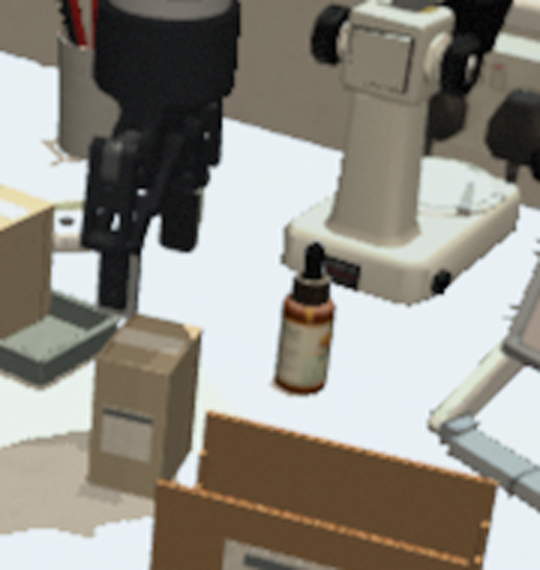

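```bash
python3 -c "
from h import *
f=pickle.load(open('sc8.pkl','rb'));rect(cloud(f),(345,392,240,275),.078,.092,'nar S')"
```

```text
nar S c 516.9 -195.9 wh 64.6 44.9 ang 16.7 mean [ 512.8 -198.3   83.1] 544
```

Call:
{"name": "apply_moves", "arguments": {
  "dp": [
    [0.01, 0.022, 0.05],
    [0, 0.005, 0.12],
    [0, 0.005, 0.12],
    [0, 0.005, 0.12],
    [0, 0, 0.09],
    [0, 0, 0.04],
    [0, 0, 0]
  ],
  "twist": [
    [0, 0, -0.01],
    [0, 0, 0],
    [0, 0, 0],
    [0, 0, 0],
    [0, 0, 0],
    [0, 0, 0],
    [0, 0, 0]
  ],
  "jaw": [0, 0, 0, 0, 0, 0, 0]
}}

```text
clock: 22.55
tcp_pos: [0.5174, -0.1973, 0.2091]
orientation: [-3.115, -0.382, 0.008]
contact_force: [-0.1, 0.5, -0.2]
grip_width: 0.0851
```

```bash
python3 -c "
from h import *
from bench import r
plan(r,517.6,-195.3,62,14.6)"
```

```text
t 22.55 gp [ 516.5 -196.9   54.4] yaw 13.99 tilt [-0.31  0.13] F [-0.1  0.5 -0.2] w 85.1 J [-0.1   0.59  0.46  2.01 -0.44  0.64  0.89]
 world d mm [1.1 1.6 7.6]  dp now axes [ 0.0116 -0.0113 -0.0632]  after turn [ 0.012  -0.011  -0.0632]  twist [-0.0017  0.0022 -0.0051]
```

Call:
{"name": "apply_moves", "arguments": {
  "dp": [
    [0.01, -0.01, -0.06],
    [0, 0, 0],
    [0, 0, 0],
    [0, 0, 0],
    [0, 0, 0],
    [0, 0, 0]
  ],
  "twist": [
    [-0.002, 0.002, -0.005],
    [0, 0, 0],
    [0, 0, 0],
    [0, 0, 0],
    [0, 0, 0],
    [0, 0, 0]
  ],
  "jaw": [0, 0, 160, 160, 160, 160]
}}

```text
clock: 23.15
tcp_pos: [0.5189, -0.1959, 0.2188]
orientation: [3.114, 0.4, 0.005]
contact_force: [-1.7, 0.1, -1.7]
grip_width: 0.0621
```

```bash
python3 -c "
from h import *
from bench import r
plan(r,517.6,-195.3,150,-1.2)"
```

```text
t 23.15 gp [ 519.3 -196.1   64.1] yaw 14.64 tilt [ 0.18 -0.08] F [-1.7  0.1 -1.7] w 62.1 J [-0.11  0.58  0.47  2.01 -0.42  0.65  0.89]
 world d mm [-1.7  0.8 85.9]  dp now axes [-0.0103 -0.0089 -0.7157]  after turn [-0.0145 -0.0066 -0.7156]  twist [ 0.0008 -0.0014  0.132 ]
```

Call:
{"name": "apply_moves", "arguments": {
  "dp": [
    [0, 0, -0.15],
    [0, 0, -0.25],
    [0, 0, -0.25],
    [0, 0, 0],
    [0, 0, 0],
    [0, 0, 0]
  ],
  "twist": [
    [0, 0, 0],
    [0, 0, 0],
    [0, 0, 0],
    [0, 0, 0.066],
    [0, 0, 0.066],
    [0, 0, 0]
  ],
  "jaw": [160, 160, 160, 160, 160, 160]
}}

```text
clock: 23.75
tcp_pos: [0.5177, -0.1953, 0.2986]
orientation: [-3.141, 0.047, -0.0]
contact_force: [-0.3, -0.6, -2.6]
grip_width: 0.0615
```

```bash
python3 -c "
from h import *
from bench import r
plan(r,593,-72,130,-1.2)"
```

```text
t 23.75 gp [ 517.7 -195.3  143.9] yaw -1.71 tilt [0.01 0.01] F [-0.3 -0.6 -2.6] w 61.5 J [-0.24  0.47  0.64  1.98 -0.38  0.81  0.58]
 world d mm [ 75.3 123.3 -13.9]  dp now axes [ 0.5965 -1.0455  0.1164]  after turn [ 0.6059 -1.0402  0.116 ]  twist [-0.0001 -0.0001 -0.0043]
```

Call:
{"name": "apply_moves", "arguments": {
  "dp": [
    [0.2, -0.3, 0],
    [0.2, -0.3, 0],
    [0.15, -0.3, 0.05],
    [0, -0.05, 0.1],
    [0, 0, 0]
  ],
  "twist": [
    [0, 0, -0.003],
    [0, 0, 0],
    [0, 0, 0],
    [0, 0, 0],
    [0, 0, 0]
  ],
  "jaw": [160, 160, 160, 160, 160]
}}

```text
clock: 24.25
tcp_pos: [0.5874, -0.08, 0.2785]
orientation: [3.141, -0.013, -0.003]
contact_force: [-0.5, -0.2, -2.7]
grip_width: 0.0617
```

```bash
python3 -c "
from h import *
from bench import r
plan(r,592,-68,95,-1.2)"
```

```text
t 24.25 gp [587.  -80.1 123.8] yaw -0.49 tilt [-0.12 -0.02] F [-0.5 -0.2 -2.7] w 61.7 J [-0.41  0.56  0.59  1.89 -0.42  0.82  0.4 ]
 world d mm [  5.   12.1 -28.8]  dp now axes [ 0.041  -0.101   0.2395]  after turn [ 0.0392 -0.1014  0.2396]  twist [0.0002 0.001  0.0059]
```

Call:
{"name": "apply_moves", "arguments": {
  "dp": [
    [0.04, -0.08, 0.03],
    [0, 0, 0.08],
    [0, 0, 0.08],
    [0, 0, 0.03],
    [0, 0, 0]
  ],
  "twist": [
    [0, 0.001, 0.006],
    [0, 0, 0],
    [0, 0, 0],
    [0, 0, 0],
    [0, 0, 0]
  ],
  "jaw": [160, 160, 160, 160, 160]
}}

```text
clock: 24.75
tcp_pos: [0.591, -0.0736, 0.2499]
orientation: [3.14, -0.036, -0.002]
contact_force: [0.6, 0.0, -1.0]
grip_width: 0.0618
```

```bash
python3 -c "
from h import *
from bench import r
plan(r,592,-68,95,-1.2)
f=r.grab_frame('scene');cv2.imwrite('pics/s9.png',cv2.resize(f['color'][160:280,240:390,::-1],None,fx=5,fy=5,interpolation=cv2.INTER_CUBIC))"
```

```text
t 24.75 gp [590.8 -73.9  95.2] yaw -1.33 tilt [-0.08 -0.11] F [ 0.6  0.  -1. ] w 61.8 J [-0.4   0.6   0.57  1.9  -0.45  0.77  0.4 ]
 world d mm [ 1.2  5.9 -0.2]  dp now axes [ 0.009  -0.0496  0.0014]  after turn [ 0.0091 -0.0495  0.0015]  twist [ 0.0009  0.0006 -0.0011]
```

View pics/s9.png

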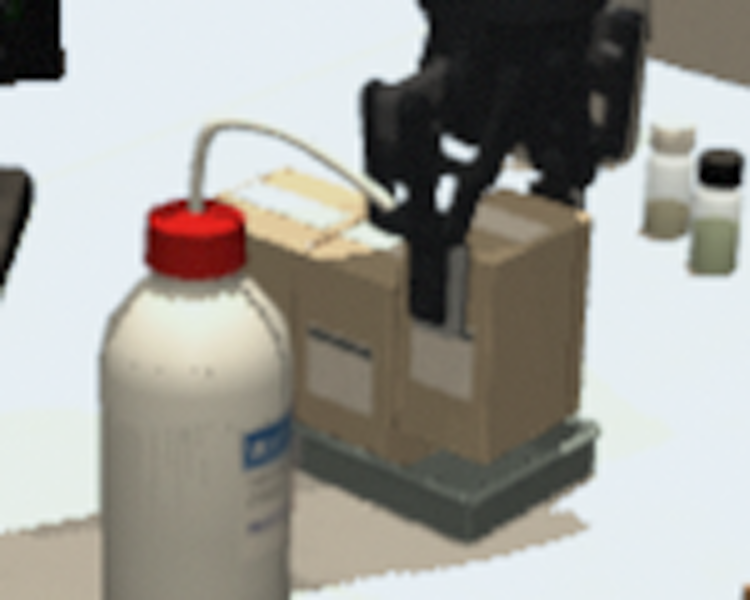

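Call:
{"name": "apply_moves", "arguments": {
  "dp": [
    [0.01, -0.03, 0],
    [0, -0.02, 0],
    [0, 0, 0]
  ],
  "twist": [
    [0.001, 0.001, -0.001],
    [0, 0, 0],
    [0, 0, 0]
  ],
  "jaw": [160, 160, 160]
}}

```text
clock: 25.1
tcp_pos: [0.5926, -0.0682, 0.2509]
orientation: [-3.141, 0.035, -0.004]
contact_force: [-1.1, 0.4, -1.7]
grip_width: 0.0616
```

```bash
python3 -c "
from h import *
from bench import r
plan(r,592,-67.5,72,-1.2)"
```

```text
t 25.1 gp [592.9 -68.2  96.2] yaw -1.29 tilt [0.14 0.01] F [-1.1  0.4 -1.7] w 61.6 J [-0.41  0.6   0.57  1.9  -0.45  0.77  0.39]
 world d mm [ -0.9   0.7 -24.2]  dp now axes [-0.0085 -0.0055  0.2015]  after turn [-0.008  -0.0056  0.2015]  twist [-0.0001 -0.0011 -0.0007]
```

Call:
{"name": "apply_moves", "arguments": {
  "dp": [
    [0, 0, 0.03],
    [0, 0, 0.04],
    [0, 0, 0.03],
    [0, 0, 0]
  ],
  "twist": [
    [0, -0.001, 0],
    [0, 0, 0],
    [0, 0, 0],
    [0, 0, 0]
  ],
  "jaw": [160, 160, 160, 160]
}}

```text
clock: 25.5
tcp_pos: [0.5928, -0.0678, 0.2383]
orientation: [-3.141, 0.034, -0.002]
contact_force: [0.5, 0.0, -2.3]
grip_width: 0.0618
```

```bash
python3 -c "
from h import *
from bench import r
plan(r,592,-67.5,72,-1.2)"
```

```text
t 25.5 gp [593.  -67.8  83.6] yaw -1.24 tilt [0.06 0.02] F [ 0.5  0.  -2.3] w 61.8 J [-0.4   0.62  0.55  1.9  -0.47  0.75  0.4 ]
 world d mm [ -1.    0.3 -11.6]  dp now axes [-0.0081 -0.002   0.0964]  after turn [-0.008  -0.0021  0.0964]  twist [-0.0002 -0.0005 -0.0003]
```

Bottom is now just below the rim, with no contact. Continue.

Call:
{"name": "apply_moves", "arguments": {
  "dp": [
    [0, 0, 0.03],
    [0, 0, 0.04],
    [0, 0, 0.03],
    [0, 0, 0]
  ],
  "twist": [
    [0, 0, 0],
    [0, 0, 0],
    [0, 0, 0],
    [0, 0, 0]
  ],
  "jaw": [160, 160, 160, 160]
}}

```text
clock: 25.9
tcp_pos: [0.5927, -0.0679, 0.2249]
orientation: [-3.141, 0.034, -0.001]
contact_force: [0.3, 0.1, -2.7]
grip_width: 0.0618
```

```bash
python3 -c "
from h import *
from bench import r
plan(r,598,-64.4,68,-1.2)"
```

```text
t 25.9 gp [592.7 -67.9  70.2] yaw -1.25 tilt [0.02 0.02] F [ 0.3  0.1 -2.7] w 61.8 J [-0.39  0.64  0.54  1.91 -0.48  0.72  0.41]
 world d mm [ 5.3  3.5 -2.2]  dp now axes [ 0.0432 -0.0302  0.0182]  after turn [ 0.0433 -0.0301  0.0181]  twist [-0.0001 -0.0002 -0.0004]
```

Call:
{"name": "apply_moves", "arguments": {
  "dp": [
    [0.02, 0, 0.01],
    [0.015, -0.01, 0.006],
    [0, -0.02, 0],
    [0, -0.02, 0]
  ],
  "twist": [
    [0, 0, 0],
    [0, 0, 0],
    [0, 0, 0],
    [0, 0, 0]
  ],
  "jaw": [160, 160, 160, 160]
}}

```text
clock: 26.3
tcp_pos: [0.5968, -0.0649, 0.2229]
orientation: [3.138, -0.04, 0.0]
contact_force: [-1.2, -7.7, -1.6]
grip_width: 0.0615
```

```bash
python3 -c "
from h import *
from bench import r
plan(r,598,-64.4,68,-1.2)"
```

```text
t 26.3 gp [596.8 -65.5  68.2] yaw -1.45 tilt [ 0.   -0.22] F [-1.2 -7.7 -1.6] w 61.5 J [-0.39  0.65  0.54  1.9  -0.48  0.73  0.4 ]
 world d mm [ 1.2  1.1 -0.2]  dp now axes [ 0.0097 -0.0092  0.002 ]  after turn [ 0.0097 -0.0092  0.002 ]  twist [ 0.0018 -0.0001 -0.0021]
```

Left contact. Press far as well, straighten.

Call:
{"name": "apply_moves", "arguments": {
  "dp": [
    [0, -0.015, 0],
    [0.015, -0.01, 0.005],
    [0.02, -0.01, 0]
  ],
  "twist": [
    [0.002, 0, -0.002],
    [0, 0, 0],
    [0, 0, 0]
  ],
  "jaw": [160, 160, 160]
}}

```text
clock: 26.6
tcp_pos: [0.5982, -0.0651, 0.2227]
orientation: [3.138, -0.042, -0.01]
contact_force: [-10.2, -2.0, 8.1]
grip_width: 0.0613
```

```bash
python3 -c "
from h import *
from bench import r
plan(r,598,-64.4,68,-1.2)"
```

```text
t 26.6 gp [597.2 -65.6  68. ] yaw -1.54 tilt [-0.35 -0.21] F [-10.2  -2.    8.1] w 61.3 J [-0.39  0.65  0.54  1.9  -0.48  0.73  0.4 ]
 world d mm [0.8 1.2 0. ]  dp now axes [ 0.0061 -0.0104 -0.0004]  after turn [ 0.0061 -0.0103 -0.0003]  twist [ 0.0018  0.0029 -0.0028]
```

Call:
{"name": "apply_moves", "arguments": {
  "dp": [
    [0, -0.005, 0],
    [0, -0.005, 0],
    [0, 0, 0],
    [0, 0, 0],
    [0, 0, 0],
    [0, 0, -0.2],
    [0, 0, -0.3],
    [0, 0, -0.3],
    [0, 0.3, 0],
    [0, 0.38, 0],
    [0, 0.38, 0],
    [0, 0.3, 0],
    [0, 0, 0]
  ],
  "twist": [
    [0.002, 0.003, -0.002],
    [0.002, 0.002, 0],
    [0, 0, 0],
    [0, 0, 0],
    [0, 0, 0],
    [0, 0, 0],
    [0, 0, 0],
    [0, 0, 0],
    [0, 0, 0],
    [0, 0, 0],
    [0, 0, 0],
    [0, 0, 0],
    [0, 0, 0]
  ],
  "jaw": [160, 160, 0, 0, 0, 0, 0, 0, 0, 0, 0, 0, 0]
}}

```text
clock: 27.9
tcp_pos: [0.6005, -0.2257, 0.325]
orientation: [-3.135, 0.013, -0.024]
contact_force: [-0.5, -0.1, -0.2]
grip_width: 0.0853
```

```bash
python3 -c "
from h import *
from bench import r
plan(r,598,-20,68,-1.2)
for n in('scene','top'):
    f=r.grab_frame(n);pickle.dump(f,open(n+'9.pkl','wb'))
    c=f['color'][160:280,240:390] if n=='scene' else f['color'][205:275,240:340]
    cv2.imwrite('pics/'+n+'9.png',cv2.resize(c[:,:,::-1],None,fx=5 if n=='scene' else 7.5,fy=5 if n=='scene' else 7.5,interpolation=cv2.INTER_CUBIC))
X=cloud(f);rect(X,(245,335,205,265),.08,.098,'all T')
"
```

```text
t 27.9 gp [ 602.9 -224.7  170.4] yaw -0.47 tilt [0.88 0.36] F [-0.5 -0.1 -0.2] w 85.3 J [-0.17  0.57  0.62  1.75 -0.41  0.94  0.61]
 world d mm [  -4.9  204.7 -102.4]  dp now axes [-0.0678 -1.7002  0.8629]  after turn [-0.0763 -1.7049  0.853 ]  twist [-0.0031 -0.0073  0.0061]
all T c 596.8 -8.8 wh 154.0 62.8 ang 89.4 mean [596.3  -8.6  88.8] 1742
```

View pics/top9.png

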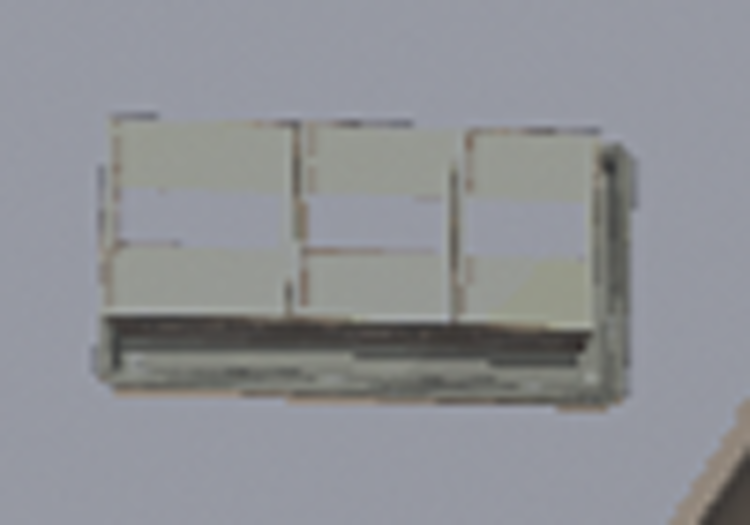

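View pics/scene9.png

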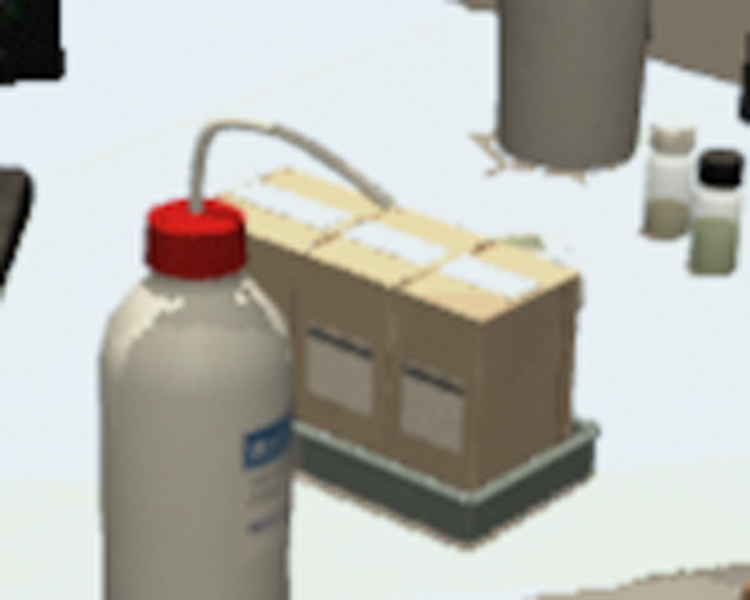

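```bash
python3 -c "
from h import *
T=pickle.load(open('top9.pkl','rb'));S=pickle.load(open('scene9.pkl','rb'))
X=cloud(T)
M=(X[...,2]>.08)&(X[...,2]<.098);M[:205]=0;M[265:]=0;M[:,:245]=0;M[:,335:]=0
P=X[M]*1000
for n,a,b in(('wide',9,66),('mid',-40,5),('nar',-84,-44)):
    Q=P[(P[:,1]>a)&(P[:,1]<b)];c=(Q[:,0].max()+Q[:,0].min())/2
    # robust per-column far/near
    ys=np.digitize(Q[:,1],np.arange(a,b,3));hi=np.array([[Q[ys==k,1].mean(),Q[ys==k,0].max(),Q[ys==k,0].min()] for k in np.unique(ys)])
    print(n,'far %.1f near %.1f mid %.1f slope deg %.2f z %.1f'%(np.median(hi[:,1]),np.median(hi[:,2]),np.median(hi[:,1:].mean(1)),np.degrees(np.polyfit(hi[:,0],hi[:,1:].mean(1),1)[0]),Q[:,2].mean()))
    A=np.c_[Q[:,:2]-Q[:,:2].mean(0),np.ones(len(Q))];p=np.linalg.lstsq(A,Q[:,2],rcond=None)[0];print('  top tilt deg',np.degrees(p[:2]).round(2))
T0=pickle.load(open('top0.pkl','rb'));X0=cloud(T0)
# tray rim lines from depth at start: near/far rim by column
M=(X0[...,2]>.015)&(X0[...,2]<.028);M[:210]=0;M[270:]=0;M[:,:245]=0;M[:,335:]=0
P=X0[M]*1000
hi=[]
for y in np.arange(0,66,4):
    q=P[abs(P[:,1]-y)<3,0]; hi.append((y,q.max(),q.min()))
hi=np.array(hi);print('tray y>0 far',np.median(hi[:,1]),'near',np.median(hi[:,2]),np.degrees(np.polyfit(hi[:,0],hi[:,1:].mean(1),1)[0]))
P2=X[((X[...,2]>.015)&(X[...,2]<.028))]*1000
P2=P2[(abs(P2[:,1]+12)<90)&(P2[:,0]>530)&(P2[:,0]<570)]
near=np.array([(y,P2[abs(P2[:,1]-y)<3,0].min()) for y in np.arange(-85,60,5)]);print('tray near slope',np.degrees(np.polyfit(near[:,0],near[:,1],1)[0]),np.polyfit(near[:,0],near[:,1],1))
print('far edge S wide..');recttest(T,(.5968,-.0088),.062,.154,-1.1,.088)
recttest(S,(.5968,-.0088),.062,.154,-1.1,.088)
"
```

```text
wide far 627.1 near 566.4 mid 596.8 slope deg 0.55 z 88.9
  top tilt deg [-0.03  0.11]
mid far 626.4 near 566.7 mid 596.4 slope deg 1.70 z 88.8
  top tilt deg [ 0.43 -0.11]
nar far 626.0 near 565.7 mid 595.8 slope deg -8.93 z 88.8
  top tilt deg [0.33 0.22]
tray y>0 far 634.0899063812509 near 549.532684431372 0.2886410698903151
tray near slope 1.0347636558850843 [1.80600328e-02 5.48975250e+02]
far edge S wide..
far(+x)  off 1.0 ang 89.79 (nom -91.10) med resid 0.76 gr 1.9
right(-y)  off 0.3 ang 0.37 (nom 178.90) med resid 1.45 gr -4.9
near(-x)  off -0.6 ang 89.34 (nom 88.90) med resid 0.20 gr -8.7
left(+y)  off -1.3 ang -3.21 (nom -1.10) med resid 2.26 gr 2.6
far(+x)  off 1.2 ang 88.97 (nom -91.10) med resid 1.61 gr 0.7
right(-y)  off 1.5 ang -0.81 (nom 178.90) med resid 0.37 gr -6.0
near(-x)  off -1.6 ang 88.34 (nom 88.90) med resid 0.95 gr -5.3
left(+y)  off -1.5 ang -2.60 (nom -1.10) med resid 1.81 gr 1.5
```

Call:
{"name": "apply_moves", "arguments": {
  "dp": [
    [-0.2, 0, 0],
    [-0.3, 0, 0],
    [0, 0, 0],
    [0, 0, 0],
    [0, 0, 0],
    [0, 0, 0],
    [0, 0, 0],
    [0, 0, 0],
    [0, 0, 0],
    [0, 0, 0],
    [0, 0, 0],
    [0, 0, 0],
    [0, 0, 0],
    [0, 0, 0]
  ],
  "twist": [
    [-0.003, -0.007, 0],
    [0, 0, 0],
    [0, 0, 0.065],
    [0, 0, 0.065],
    [0, 0, 0.065],
    [0, 0, 0.065],
    [0, 0, 0.065],
    [0, 0, 0.065],
    [0, 0, 0.065],
    [0, 0, 0.065],
    [0, 0, 0.065],
    [0, 0, 0.065],
    [0, 0, 0.065],
    [0, 0, 0]
  ],
  "jaw": [255, 255, 255, 255, 255, 255, 255, 255, 255, 255, 255, 255, 255, 255]
}}

```text
clock: 29.4
tcp_pos: [0.5496, -0.188, 0.3209]
orientation: [-2.269, 2.146, 0.025]
contact_force: [-0.0, -0.7, 0.2]
grip_width: -0.0002
```

```bash
python3 -c "
from h import *
from bench import r
plan(r,540,-64,130,-91.2)"
```

```text
t 29.4 gp [ 549.8 -184.2  166.2] yaw -86.8 tilt [0.06 1.43] F [-0.  -0.7  0.2] w -0.2 J [-0.49  0.64  1.02  1.91 -0.68  1.   -0.66]
 world d mm [ -9.8 120.2 -36.2]  dp now axes [-0.9967  0.0264  0.3265]  after turn [-0.9995  0.1025  0.3018]  twist [-0.0007  0.0119  0.0366]
```

Call:
{"name": "apply_moves", "arguments": {
  "dp": [
    [0, 0, 0],
    [-0.3, 0, 0],
    [-0.3, 0, 0],
    [-0.3, 0, 0],
    [0, 0, 0]
  ],
  "twist": [
    [-0.001, 0.012, 0.036],
    [0, 0, 0],
    [0, 0, 0],
    [0, 0, 0],
    [0, 0, 0]
  ],
  "jaw": [255, 255, 255, 255, 255]
}}

```text
clock: 29.9
tcp_pos: [0.5525, -0.0698, 0.3198]
orientation: [-2.227, 2.214, 0.003]
contact_force: [1.0, 0.4, -0.6]
grip_width: -0.0002
```

```bash
python3 -c "
from h import *
from bench import r
plan(r,548,-64,100,-91.2)"
```

```text
t 29.9 gp [552.3 -69.5 165.1] yaw -89.66 tilt [-0.05  0.13] F [ 1.   0.4 -0.6] w -0.2 J [-0.76  0.63  1.09  1.97 -0.69  0.97 -0.9 ]
 world d mm [ -4.3   5.5 -65.1]  dp now axes [-0.0446  0.0354  0.5426]  after turn [-0.0448  0.0371  0.5425]  twist [0.0004 0.001  0.0128]
```

Call:
{"name": "apply_moves", "arguments": {
  "dp": [
    [-0.04, 0.06, 0.1],
    [0, 0, 0.2],
    [0, 0, 0.2],
    [0, 0, 0.04],
    [0, 0, 0]
  ],
  "twist": [
    [0, 0.001, 0.012],
    [0, 0, 0],
    [0, 0, 0],
    [0, 0, 0],
    [0, 0, 0]
  ],
  "jaw": [255, 255, 255, 255, 255]
}}

```text
clock: 30.4
tcp_pos: [0.5433, -0.0614, 0.2509]
orientation: [-2.211, 2.231, 0.005]
contact_force: [-0.3, -0.5, 0.8]
grip_width: -0.0
```

```bash
python3 -c "
from h import *
from bench import r
plan(r,547,-64,60,-91.2)
f=r.grab_frame('scene');cv2.imwrite('pics/s10.png',cv2.resize(f['color'][140:300,220:400,::-1],None,fx=4,fy=4))"
```

```text
t 30.4 gp [543.  -61.   96.2] yaw -90.5 tilt [-0.1   0.14] F [-0.3 -0.5  0.8] w -0.0 J [-0.7   0.7   0.98  2.03 -0.8   0.85 -0.84]
 world d mm [  4.   -3.  -36.2]  dp now axes [ 0.0252 -0.034   0.3018]  after turn [ 0.0241 -0.0337  0.3019]  twist [0.0009 0.0012 0.0058]
```

View pics/s10.png

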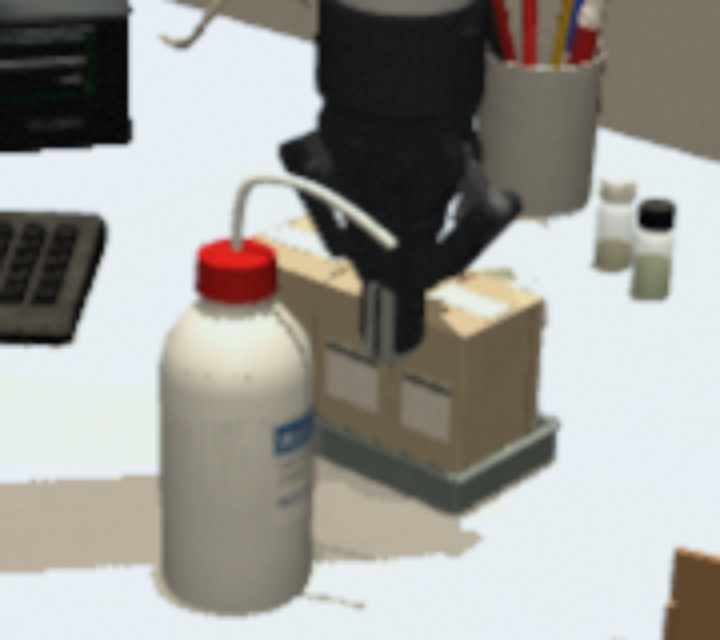

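Call:
{"name": "apply_moves", "arguments": {
  "dp": [
    [0.025, -0.034, 0.05],
    [0, 0, 0.12],
    [0, 0, 0.12],
    [0, 0, 0.08],
    [0, 0, 0]
  ],
  "twist": [
    [0.001, 0.001, 0.006],
    [0, 0, 0],
    [0, 0, 0],
    [0, 0, 0],
    [0, 0, 0]
  ],
  "jaw": [255, 255, 255, 255, 255]
}}

```text
clock: 30.95
tcp_pos: [0.5486, -0.0655, 0.2049]
orientation: [-2.194, 2.245, -0.005]
contact_force: [-0.2, -0.3, 0.4]
grip_width: 0.0001
```

```bash
python3 -c "
from h import *
from bench import r
plan(r,554,-64,48,-91.2)"
```

```text
t 30.95 gp [549.3 -65.5  50.2] yaw -91.31 tilt [0.24 0.  ] F [-0.2 -0.3  0.4] w 0.1 J [-0.64  0.77  0.89  2.04 -0.88  0.78 -0.79]
 world d mm [ 4.7  1.5 -2.2]  dp now axes [-0.0138 -0.0391  0.0185]  after turn [-0.0137 -0.0392  0.0183]  twist [-0.002   0.0001 -0.0009]
```

Call:
{"name": "apply_moves", "arguments": {
  "dp": [
    [0, -0.015, 0.025],
    [0, -0.02, 0],
    [0, -0.015, 0],
    [0, -0.01, 0]
  ],
  "twist": [
    [-0.002, 0, -0.001],
    [0, 0, 0],
    [0, 0, 0],
    [0, 0, 0]
  ],
  "jaw": [255, 255, 255, 255]
}}

```text
clock: 31.35
tcp_pos: [0.5537, -0.0661, 0.2011]
orientation: [2.195, -2.242, -0.011]
contact_force: [-5.2, -0.0, 2.6]
grip_width: -0.0001
```

```bash
python3 -c "
from h import *
from bench import r
plan(r,554,-64,48,-91.2)"
```

```text
t 31.35 gp [552.5 -65.8  46.4] yaw -91.21 tilt [-0.45  0.12] F [-5.2 -0.   2.6] w -0.1 J [-0.63  0.78  0.89  2.02 -0.88  0.79 -0.79]
 world d mm [1.5 1.8 1.6]  dp now axes [-0.0153 -0.0123 -0.0136]  after turn [-0.0152 -0.0124 -0.0135]  twist [ 0.0038  0.0009 -0.    ]
```

Call:
{"name": "apply_moves", "arguments": {
  "dp": [
    [0, -0.01, -0.005],
    [0, -0.01, 0]
  ],
  "twist": [
    [0.004, 0, 0],
    [0.002, 0, 0]
  ],
  "jaw": [255, 255]
}}

```text
clock: 31.55
tcp_pos: [0.5535, -0.0664, 0.2015]
orientation: [-2.197, 2.244, 0.007]
contact_force: [-6.9, 1.0, 3.7]
grip_width: -0.0
```

```bash
python3 -c "
from h import *
from bench import r
plan(r,554,-64,48,-91.2)"
```

```text
t 31.55 gp [553.2 -65.8  46.8] yaw -91.22 tilt [-0.12  0.23] F [-6.9  1.   3.7] w -0.0 J [-0.63  0.78  0.89  2.02 -0.88  0.79 -0.79]
 world d mm [0.8 1.8 1.2]  dp now axes [-0.0148 -0.0065 -0.01  ]  after turn [-0.0147 -0.0066 -0.0101]  twist [ 0.001   0.0019 -0.0002]
```

Call:
{"name": "apply_moves", "arguments": {
  "dp": [
    [0, 0.05, -0.01],
    [-0.2, 0, 0],
    [-0.2, 0, 0],
    [0, 0, 0]
  ],
  "twist": [
    [0, 0.002, 0],
    [0, 0, 0],
    [0, 0, 0],
    [0, 0, 0]
  ],
  "jaw": [255, 255, 255, 255]
}}

```text
clock: 31.95
tcp_pos: [0.5487, -0.0181, 0.2044]
orientation: [-2.195, 2.248, -0.004]
contact_force: [0.3, -0.4, -0.7]
grip_width: -0.0001
```

```bash
python3 -c "
from h import *
from bench import r
plan(r,554.2,-18,47,-91.2)"
```

```text
t 31.95 gp [548.9 -18.3  49.7] yaw -91.38 tilt [ 0.09 -0.09] F [ 0.3 -0.4 -0.7] w -0.1 J [-0.73  0.77  0.9   2.04 -0.89  0.78 -0.87]
 world d mm [ 5.3  0.3 -2.7]  dp now axes [-0.004  -0.0439  0.0224]  after turn [-0.0038 -0.044   0.0224]  twist [-0.0008 -0.0008 -0.0015]
```

Call:
{"name": "apply_moves", "arguments": {
  "dp": [
    [0, -0.02, 0.02],
    [0, -0.02, 0],
    [0, -0.015, 0],
    [0, -0.01, 0],
    [0, -0.01, 0]
  ],
  "twist": [
    [-0.001, 0, -0.001],
    [0, 0, 0],
    [0, 0, 0],
    [0.003, 0, 0],
    [0.002, 0, 0]
  ],
  "jaw": [255, 255, 255, 255, 255]
}}

```text
clock: 32.45
tcp_pos: [0.5542, -0.0207, 0.2014]
orientation: [-2.194, 2.248, 0.0]
contact_force: [-7.1, 3.2, 4.8]
grip_width: 0.0
```

```bash
python3 -c "
from h import *
from bench import r
plan(r,554.2,-18,47,-91.2)"
```

```text
t 32.45 gp [554.2 -20.7  46.7] yaw -91.38 tilt [0.01 0.02] F [-7.1  3.2  4.8] w 0.0 J [-0.72  0.78  0.9   2.03 -0.89  0.78 -0.87]
 world d mm [-0.   2.7  0.3]  dp now axes [-0.0224  0.0007 -0.0027]  after turn [-0.0224  0.0007 -0.0027]  twist [-0.0001  0.0002 -0.0015]
```

Call:
{"name": "apply_moves", "arguments": {
  "dp": [
    [0, 0.05, -0.01],
    [-0.25, 0, 0],
    [-0.24, 0, 0],
    [0, 0, 0]
  ],
  "twist": [
    [0, 0, 0],
    [0, 0, 0],
    [0, 0, 0],
    [0, 0, 0]
  ],
  "jaw": [255, 255, 255, 255]
}}

```text
clock: 32.85
tcp_pos: [0.55, 0.0351, 0.2035]
orientation: [-2.184, 2.257, -0.008]
contact_force: [0.3, 0.4, 0.5]
grip_width: 0.0001
```

```bash
python3 -c "
from h import *
from bench import r
plan(r,555.3,38,47,-91.2)"
```

```text
t 32.85 gp [550.7  34.7  48.8] yaw -91.88 tilt [ 0.24 -0.15] F [0.3 0.4 0.5] w 0.1 J [-0.83  0.78  0.91  2.04 -0.9   0.78 -0.97]
 world d mm [ 4.6  3.3 -1.8]  dp now axes [-0.0291 -0.0375  0.015 ]  after turn [-0.0286 -0.0379  0.0149]  twist [-0.0021 -0.0012 -0.0057]
```

Call:
{"name": "apply_moves", "arguments": {
  "dp": [
    [-0.03, -0.01, 0.015],
    [0, -0.02, 0],
    [0, -0.015, 0],
    [0, -0.01, 0],
    [0, -0.01, 0]
  ],
  "twist": [
    [-0.002, -0.001, -0.005],
    [0, 0, 0],
    [0, 0, 0],
    [0.003, 0, 0],
    [0.002, 0, 0]
  ],
  "jaw": [255, 255, 255, 255, 255]
}}

```text
clock: 33.35
tcp_pos: [0.5558, 0.0357, 0.2018]
orientation: [-2.19, 2.247, -0.001]
contact_force: [-10.7, 5.6, 10.3]
grip_width: -0.0
```

```bash
python3 -c "
from h import *
from bench import r
plan(r,555.3,38,47,-91.2)"
```

```text
t 33.35 gp [556.3  36.1  47.1] yaw -91.45 tilt [0.2  0.12] F [-10.7   5.6  10.3] w -0.0 J [-0.82  0.78  0.9   2.03 -0.9   0.79 -0.96]
 world d mm [-1.   1.9 -0.1]  dp now axes [-0.016   0.0086  0.0008]  after turn [-0.0161  0.0086  0.0008]  twist [-0.0016  0.0011 -0.0021]
```

Call:
{"name": "apply_moves", "arguments": {
  "dp": [
    [0, 0.06, 0],
    [0, 0, -0.2],
    [0, 0, -0.35],
    [0, 0, -0.35],
    [0.3, 0, 0],
    [0.38, 0, 0],
    [0.38, 0, 0],
    [0.38, 0, 0],
    [0.3, 0, 0],
    [0, 0, 0]
  ],
  "twist": [
    [0, 0, 0],
    [0, 0, 0],
    [0, 0, 0],
    [0, 0, 0],
    [0, 0, 0],
    [0, 0, 0],
    [0, 0, 0],
    [0, 0, 0],
    [0, 0, 0],
    [0, 0, 0]
  ],
  "jaw": [255, 255, 255, 255, 255, 255, 255, 255, 255, 255]
}}

```text
clock: 34.35
tcp_pos: [0.5413, -0.185, 0.3155]
orientation: [-2.186, 2.249, -0.022]
contact_force: [0.5, -0.9, 0.2]
grip_width: 0.0003
```

Call:
{"name": "apply_moves", "arguments": {
  "dp": [
    [0, 0, 0],
    [0, 0, 0],
    [0, 0, 0],
    [0, 0, 0],
    [0, 0, 0],
    [0, 0, 0],
    [0, 0, 0],
    [0, 0, 0],
    [0, 0, 0],
    [0, 0, 0],
    [0, 0, 0],
    [0, 0, 0]
  ],
  "twist": [
    [0, 0, -0.065],
    [0, 0, -0.065],
    [0, 0, -0.065],
    [0, 0, -0.065],
    [0, 0, -0.065],
    [0, 0, -0.065],
    [0, 0, -0.065],
    [0, 0, -0.065],
    [0, 0, -0.065],
    [0, 0, -0.065],
    [0, 0, -0.065],
    [0, 0, 0]
  ],
  "jaw": [255, 255, 255, 255, 255, 255, 255, 255, 255, 255, 255, 255]
}}

```text
clock: 35.55
tcp_pos: [0.5375, -0.1878, 0.3148]
orientation: [3.13, -0.084, 0.029]
contact_force: [0.3, -0.1, -0.5]
grip_width: 0.0005
```

```bash
python3 -c "
from h import *
from bench import r
plan(r,597,-115,120,-1.2)
for n in('scene','top'):
    f=r.grab_frame(n);pickle.dump(f,open(n+'11.pkl','wb'))
    c=f['color'][160:280,240:390] if n=='scene' else f['color'][205:275,240:340]
    k=5 if n=='scene' else 7.5
    cv2.imwrite('pics/'+n+'11.png',cv2.resize(c[:,:,::-1],None,fx=k,fy=k,interpolation=cv2.INTER_CUBIC))
X=cloud(f);rect(X,(245,335,205,265),.08,.098,'all T')
"
```

```text
t 35.55 gp [ 540.3 -189.5  160.1] yaw -3.06 tilt [ 1.04 -0.64] F [ 0.3 -0.1 -0.5] w 0.5 J [-0.27  0.47  0.64  1.94 -0.37  0.83  0.52]
 world d mm [ 56.7  74.5 -40.1]  dp now axes [ 0.4328 -0.6486  0.3361]  after turn [ 0.4597 -0.6306  0.3345]  twist [ 0.005  -0.0088 -0.0155]
all T c 596.5 -8.7 wh 154.3 62.5 ang 89.2 mean [596.1  -8.7  88.7] 1745
```

View pics/top11.png

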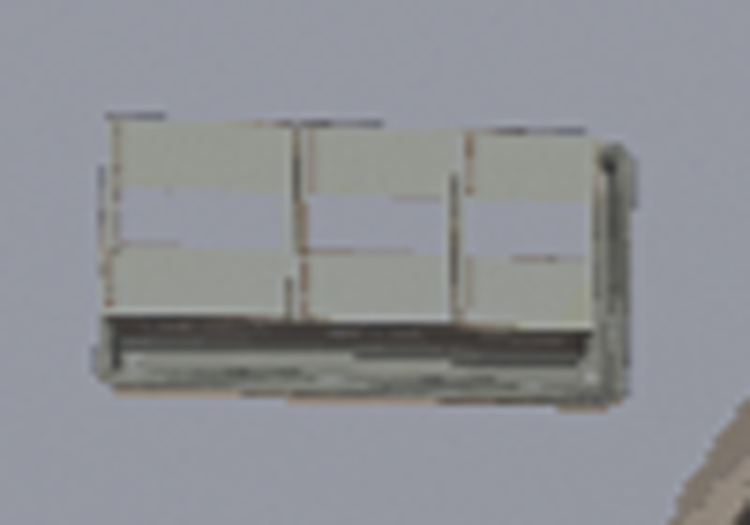

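View pics/scene11.png

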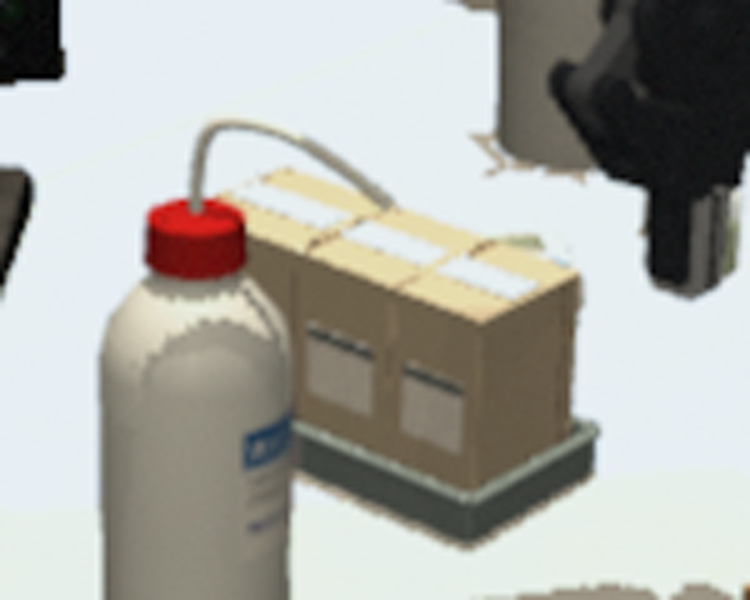

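Call:
{"name": "apply_moves", "arguments": {
  "dp": [
    [0, 0, 0],
    [0.23, -0.27, 0],
    [0.23, -0.27, 0.1],
    [0, 0, 0.2],
    [0, 0, 0]
  ],
  "twist": [
    [0.005, -0.009, -0.015],
    [0, 0, 0],
    [0, 0, 0],
    [0, 0, 0],
    [0, 0, 0]
  ],
  "jaw": [255, 255, 255, 255, 255]
}}

```text
clock: 36.15
tcp_pos: [0.5964, -0.1232, 0.278]
orientation: [-3.14, 0.053, 0.006]
contact_force: [-0.3, -0.4, 0.1]
grip_width: 0.0002
```

```bash
python3 -c "
from h import *
from bench import r
plan(r,597,-118,50,-1.2)"
```

```text
t 36.15 gp [ 595.9 -123.   123.3] yaw -1.95 tilt [-0.2   0.07] F [-0.3 -0.4  0.1] w 0.2 J [-0.33  0.58  0.59  1.85 -0.42  0.84  0.44]
 world d mm [  1.1   5.  -73.3]  dp now axes [ 0.01   -0.0411  0.6106]  after turn [ 0.0084 -0.0416  0.6106]  twist [-0.0005  0.0017 -0.0062]
```

Call:
{"name": "apply_moves", "arguments": {
  "dp": [
    [0, 0, 0.1],
    [0, 0, 0.2],
    [0, 0, 0.2],
    [0, 0, 0.08],
    [0, 0, 0]
  ],
  "twist": [
    [0, 0.002, -0.006],
    [0, 0, 0],
    [0, 0, 0],
    [0, 0, 0],
    [0, 0, 0]
  ],
  "jaw": [255, 255, 255, 255, 255]
}}

```text
clock: 36.65
tcp_pos: [0.5961, -0.1262, 0.2081]
orientation: [3.141, -0.038, 0.005]
contact_force: [-1.0, -1.5, 0.4]
grip_width: 0.0
```

```bash
python3 -c "
from h import *
from bench import r
plan(r,597,-99,48,-1.2)"
```

```text
t 36.65 gp [ 596.6 -126.2   53.4] yaw -1.39 tilt [ 0.17 -0.02] F [-1.  -1.5  0.4] w 0.0 J [-0.27  0.67  0.51  1.88 -0.49  0.71  0.51]
 world d mm [ 0.4 27.2 -5.4]  dp now axes [-0.0022 -0.227   0.0448]  after turn [-0.0013 -0.227   0.0449]  twist [ 0.0001 -0.0014 -0.0016]
```

Call:
{"name": "apply_moves", "arguments": {
  "dp": [
    [0, -0.08, 0.04],
    [0, -0.08, 0],
    [0, -0.03, 0],
    [0, -0.02, 0],
    [0, 0, 0]
  ],
  "twist": [
    [0, -0.001, -0.001],
    [0, 0, 0],
    [0, 0, 0],
    [0, 0, 0],
    [0, 0, 0]
  ],
  "jaw": [255, 255, 255, 255, 255]
}}

```text
clock: 37.15
tcp_pos: [0.5974, -0.1007, 0.2066]
orientation: [3.139, -0.036, 0.008]
contact_force: [0.7, -1.2, -0.8]
grip_width: 0.0004
```

```bash
python3 -c "
from h import *
from bench import r
plan(r,597,-99,48,-1.2)"
```

```text
t 37.15 gp [ 598.2 -101.1   51.9] yaw -1.3 tilt [ 0.3  -0.15] F [ 0.7 -1.2 -0.8] w 0.4 J [-0.31  0.67  0.52  1.89 -0.5   0.7   0.47]
 world d mm [-1.2  2.1 -3.9]  dp now axes [-0.0108 -0.017   0.0322]  after turn [-0.0106 -0.0169  0.0323]  twist [ 0.0012 -0.0025 -0.0009]
```

Call:
{"name": "apply_moves", "arguments": {
  "dp": [
    [0, -0.01, 0.025],
    [0, -0.015, 0],
    [0, -0.015, 0],
    [0, -0.01, 0]
  ],
  "twist": [
    [0.001, -0.002, 0],
    [0, 0, 0],
    [0.003, 0, 0],
    [0.002, 0, 0]
  ],
  "jaw": [255, 255, 255, 255]
}}

```text
clock: 37.55
tcp_pos: [0.5974, -0.1007, 0.2051]
orientation: [-3.14, 0.043, -0.008]
contact_force: [-0.0, -3.4, -2.2]
grip_width: -0.0001
```

```bash
python3 -c "
from h import *
from bench import r
plan(r,597,-99,48,-1.2)"
```

```text
t 37.55 gp [ 598.2 -100.5   50.4] yaw -1.56 tilt [0.28 0.08] F [-0.  -3.4 -2.2] w -0.1 J [-0.31  0.67  0.51  1.89 -0.5   0.7   0.47]
 world d mm [-1.2  1.5 -2.4]  dp now axes [-0.0101 -0.0123  0.02  ]  after turn [-0.0099 -0.0123  0.02  ]  twist [-0.0007 -0.0023 -0.003 ]
```

Call:
{"name": "apply_moves", "arguments": {
  "dp": [
    [0, -0.03, 0],
    [0, -0.03, 0],
    [0, -0.03, 0]
  ],
  "twist": [
    [0, -0.002, -0.003],
    [0, 0, 0],
    [0.001, 0, 0]
  ],
  "jaw": [255, 255, 255]
}}

```text
clock: 37.85
tcp_pos: [0.5975, -0.0988, 0.2067]
orientation: [3.132, -0.044, 0.008]
contact_force: [-1.2, -10.3, 1.3]
grip_width: -0.0004
```

```bash
python3 -c "
from h import *
from bench import r
plan(r,597,-99,48,-1.2)"
```

```text
t 37.85 gp [ 598.3 -100.2   52. ] yaw -1.61 tilt [ 0.3  -0.51] F [ -1.2 -10.3   1.3] w -0.4 J [-0.32  0.67  0.52  1.89 -0.49  0.7   0.46]
 world d mm [-1.3  1.2 -4. ]  dp now axes [-0.011  -0.01    0.0336]  after turn [-0.0108 -0.0098  0.0337]  twist [ 0.0042 -0.0026 -0.0034]
```

Call:
{"name": "apply_moves", "arguments": {
  "dp": [
    [0, 0.15, 0],
    [0, 0.15, 0],
    [0, 0, -0.3],
    [0, 0, -0.4],
    [0, 0, -0.3],
    [0, 0.35, 0],
    [0, 0.35, 0],
    [0, 0, 0],
    [0, 0, 0]
  ],
  "twist": [
    [0, 0, 0],
    [0, 0, 0],
    [0, 0, 0],
    [0, 0, 0],
    [0, 0, 0],
    [0, 0, 0],
    [0, 0, 0],
    [0, 0, 0],
    [0, 0, 0]
  ],
  "jaw": [255, 255, 255, 255, 255, 255, 255, 255, 255]
}}

```text
clock: 38.75
tcp_pos: [0.5964, -0.2154, 0.3324]
orientation: [3.14, -0.033, 0.01]
contact_force: [-0.5, 1.0, -0.5]
grip_width: 0.0003
```

```bash
python3 -c "
from h import *
from bench import r
plan(r,597,-99,48,-1.2)
for n in('scene','top'):
    f=r.grab_frame(n)
    cv2.imwrite('pics/'+n+'12.png',f['color'][:,:,::-1])
    T0=pickle.load(open(n+'0.pkl','rb'))
X=cloud(f);rect(X,(245,335,205,265),.08,.098,'all T')
"
```

```text
t 38.75 gp [ 597.4 -215.7  177.7] yaw -1.21 tilt [ 0.35 -0.1 ] F [-0.5  1.  -0.5] w 0.3 J [-0.2   0.55  0.63  1.76 -0.39  0.95  0.56]
 world d mm [  -0.4  116.7 -129.7]  dp now axes [-0.0304 -0.9738  1.0793]  after turn [-0.0235 -0.972   1.0811]  twist [ 0.0008 -0.0029 -0.0001]
all T c 596.2 -8.9 wh 153.9 63.0 ang 88.6 mean [595.8  -9.   88.6] 1743
```

View pics/top12.png

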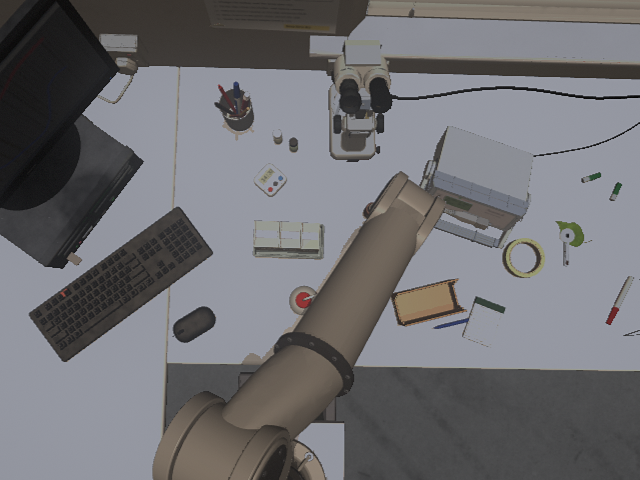

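View pics/scene12.png

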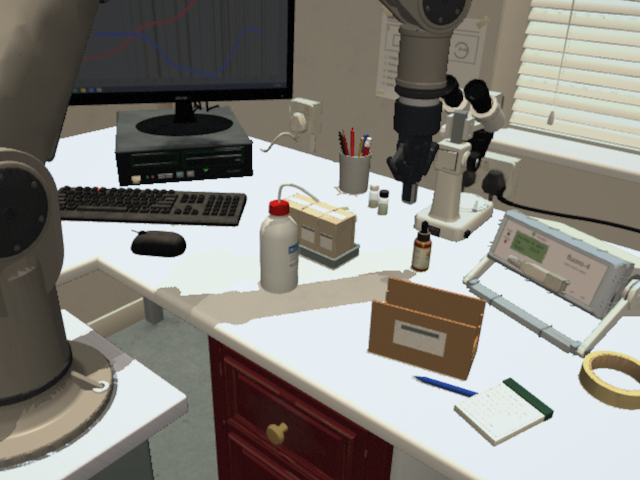

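```bash
python3 -c "
from h import *
P0=cv2.imread('pics/top12.png');
for n in('top9','top11',None):
    T=pickle.load(open((n or 'top11')+'.pkl','rb'))
    if n is None: T['color']=P0[:,:,::-1].copy()
    print(n)
    for y0,y1 in((.008,.066),(-.041,.006),(-.085,-.043)):
        b=.5658+.0205*(0); f=lambda y:.5658+.0205*(y+.009)
        edges(T,(f(y0),y0),(f(y1),y1),.088,s=.004)
"
```

```text
top9
  off -0.1 ang -89.31 (nom 88.83) med resid 0.09 gr -9.7
  off -0.6 ang 89.72 (nom 88.83) med resid 0.16 gr -9.8
  off -1.0 ang 86.68 (nom 88.83) med resid 0.08 gr -7.2
top11
  off -0.2 ang -89.34 (nom 88.83) med resid 0.12 gr -9.7
  off -0.4 ang -89.09 (nom 88.83) med resid 0.07 gr -9.9
  off -0.4 ang 88.63 (nom 88.83) med resid 0.12 gr -9.4
None
  off -0.2 ang -89.31 (nom 88.83) med resid 0.12 gr -9.7
  off -0.3 ang -89.07 (nom 88.83) med resid 0.07 gr -9.8
  off 0.1 ang -89.10 (nom 88.83) med resid 0.07 gr -10.0
```

```bash
python3 -c "
from bench import r
print(r.hand_in())"
```

```text
the job is handed in; nothing more can be done
None
```

The tray is restocked and the job is handed in at about 39 s of the 72 s. The wide carton is in the far left corner, the middle one is tight against it, and the narrow one is tight against that. All three stand against the far wall.

- **How it was done:**
  - I gripped the wide carton and moved it home, mostly carried just clear of the tray floor rather than slid along it.
  - I then placed the middle carton.
  - I took the narrow carton out of the box across its 44 mm, set it on the worktop, regripped it across its 62 mm and placed it.
  - After that I pushed each carton towards the far wall and the whole row to the left with closed fingers. Nothing moved noticeably under about 7–11 N.
- **Last checks:**
  - The top view measured the row at 153.9 mm by 63 mm, against a nominal 154 by 62. It was turned −1.4°, and the tray about −1.2°.
  - Carton tops were at about 88.6 mm, so all three are upright on the tray floor.
  - In the last pictures the wash bottle, timer and mouse, and the dropper bottle in the scene view, look to be where they started. I judged this by eye.
- **What disagreed:**
  - The single-edge fits scatter by about 1–2° and 0.5 mm, because one top-view pixel is about 2.4 mm.
  - The camera alone would allow a gap at the far wall of anywhere from about 0.4 to 1.5 mm. The push forces suggest there is none.
  - During the first grasp the tool drifted about 12 mm from where it was meant to be, for reasons I did not find. It did no harm.

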